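# Charge the grinding block and snap its lid home

### The job

Get the grinding block ready for the mill: put one steel ball from the pink tray into each of its four wells, letting go of each ball only at the mouth of its well rather than dropping it from higher up. Then set the blue lid on the block and press it down, firmly but without slamming or forcing it, until it lies flat on the block and both spring catches have snapped over its ends. Leave the flask, the bottle and the jar standing where they are.

Things in the scene. Friction and masses are not known exactly. Their poses are not given: they have to be found in the camera images.
- block: Grinding block, bare aluminium, 138 (x) x 100 (y) x 48 mm high, fixed, on a black rubber pad 0 to 12 mm thick that differs each time; origin at the centre of the block's underside, z up. Flat top (deck) with four round wells, 33 mm wide (mouth bevelled by 2 mm), 28 mm deep: a ball in one has its top 3 mm below the deck. A spring catch, 24 mm wide (y), stands at the middle of each short end.
- well_0 (a point): Centre of the mouth of well 0, on the block's top, at x = -31, y = -24 mm in the block's frame.
- well_1 (a point): Centre of the mouth of well 1, on the block's top, at x = -31, y = 24 mm in the block's frame.
- well_2 (a point): Centre of the mouth of well 2, on the block's top, at x = 31, y = -24 mm in the block's frame.
- well_3 (a point): Centre of the mouth of well 3, on the block's top, at x = 31, y = 24 mm in the block's frame.
- catch_a (a joint): Steel spring catch at the block's +x end, hinged low: 0 rad = upright at rest, grows as its top swings outwards (to 0.3). Its nose, underside 7 mm above the deck, reaches in to 71.5 mm from the block's centre; the red flare above it leans out at 30 degrees to 78.5 mm at 21 mm above the deck. Pushed by the lid's edge it opens about 0.08 rad, then snaps back over the lid.
- catch_b (a joint): The same catch at the block's -x end. Each gives at about 7 to 15 N pressed on that end of the lid; once the edge is past the nose little force is needed until the plate meets the deck, which is rigid. A latched lid keeps about 1 mm of play.
- lid: Blue lid, about 260 g, upright on the bench: plate 150 (x) x 112 (y) x 6 mm on a 4 mm wall, open below. Origin at the centre of its lower edge, z up; plate top 30 mm above it. Long walls 24 mm deep, 104 mm apart inside; end walls 18 mm deep, 140 mm apart inside, with a 44 mm gap for the catch. Fits either way round. Merely laid on, it rests on the flares with its plate about 15 mm above the deck.
- lid_handle (a point): Middle of the lid's black bar handle, 51 mm above the lid's lower edge: it lies along the lid's x, 60 mm long, 14 mm wide (y), from 14 to 28 mm above the plate's top, on two steel posts. Fully home, the lid's plate lies on the deck: its top is 6 mm above the deck, the lid's origin 24 mm above the block's.
- lid_end_a (a point): Middle of the black rubber thumb pad (24 x 60 mm, flush) on the lid's top at its +x end, 56 mm from the lid's centre: the place to press that end down.
- lid_end_b (a point): The same at the lid's -x end.
- tray: Pink square plastic tray, fixed to the bench, 180 x 180 mm, rim 23 mm high, walls 4 mm; its black-lined floor is 4 mm above the bench. Origin at the centre of its underside.
- ball_0_center (a point): Centre of ball 0: a bright steel ball, 25 mm in diameter, 64 g, at the start in the tray (centre about 16 mm above the bench), 40 mm or more clear of the next ball and 25 mm of the rim. The four are alike; they roll if nudged.
- ball_1_center (a point): Centre of ball 1: a bright steel ball, 25 mm in diameter, 64 g, at the start in the tray (centre about 16 mm above the bench), 40 mm or more clear of the next ball and 25 mm of the rim. The four are alike; they roll if nudged.
- ball_2_center (a point): Centre of ball 2: a bright steel ball, 25 mm in diameter, 64 g, at the start in the tray (centre about 16 mm above the bench), 40 mm or more clear of the next ball and 25 mm of the rim. The four are alike; they roll if nudged.
- ball_3_center (a point): Centre of ball 3: a bright steel ball, 25 mm in diameter, 64 g, at the start in the tray (centre about 16 mm above the bench), 40 mm or more clear of the next ball and 25 mm of the rim. The four are alike; they roll if nudged.
- ball_0: Ball 0 itself (same centre; its axes turn as it rolls).
- ball_1: Ball 1 itself (same centre; its axes turn as it rolls).
- ball_2: Ball 2 itself (same centre; its axes turn as it rolls).
- ball_3: Ball 3 itself (same centre; its axes turn as it rolls).
- flask: Bystander: conical flask of yellow extract with a cork, 76 mm in diameter, 124 mm high, 220 g, loose; origin at the centre of its foot.
- bottle: Bystander: amber bottle with a black cap, 58 mm in diameter, 125 mm high, 240 g, loose; origin at the centre of its foot.
- jar: Bystander: jar of brown extract with a white cap, 60 mm in diameter, 85 mm high, 220 g, loose; origin at the centre of its foot.

How it is judged:
By the outcome, as a careful person would: the job done as asked, in the order asked, and still so for the second after the job is handed in, with the robot touching nothing.
It also fails if it takes over 72 s, if anything falls off the work surface, if the arm or the gripper's body presses on something with over 40 N, if the wrist force passes 120 N, or if a joint passes its speed limit or range.

### The arm

A 6-joint arm with a two-finger parallel gripper is mounted at the origin on the work surface. World frame = base frame: x ahead of the robot, y to its left, z up, the work surface at z = 0. Lengths are in m, angles in rad, forces in N, time in s.
With the tool pointing down it reaches from about 0.375 to 0.975 m from the base axis. Payload 3.8 kg.
Tool frame: the origin (TCP) lies midway between the tips of the shut fingers; the grasp point (between the pads) lies 19 mm behind it; z points along the fingers, y is the direction in which the jaws open and shut (so a half turn about z gives the same grasp; the last joint's range is limited). The gripper opens to 85 mm and grips with 20 to 120 N. Pads are 22 mm wide; open, the fingers measure 114 mm over their backs; the gripper's body (76 mm by 85 mm) begins 54 mm behind the grasp point. The pads swing forward as they close: fully open they stand 13 mm farther back than shut.
Start: joints at [1.304, 0.264, 1.604, -0, 1.274, -0.037], TCP at [0.154, 0.657, 0.231] pointing down, gripper open.
Joint ranges: [-2.63, 2.63], [-0.94, 2.18], [0.31, 2.57], [-1.31, 4.45], [0, 2.66], [-2.55, 2.55]. Speed limits (rad/s): [2.57, 2.57, 3.14, 3.14, 3.14, 3.14].

### API

Orientations are given as a 3x3 rotation matrix whose columns are the frame's x, y, z axes.
In Python, from workcell import env, eyes, job, nets gives the robot as it stands. The module is installed in compiled form; this text tells all that it offers.
- The arm moves only by the tool step_arm, never from a script. Its argument "motion" is a list of rows, each a list of 6 numbers: the shift along the tool's x, y, z in cm, then the turn, a rotation vector about the tool's x, y, z in rad. A call has 1 to 10 rows; each row shifts and turns the commanded pose from where the row before left it, along the tool's axes as they then stand; what a row does not reach is not made up. A row lasts 1/12 s, in which the tool goes at most 41.7 mm and 7.16 degrees, less where a joint would pass 70% of its speed; a pose out of reach is approached as far as the arm can. A call is refused whole if a number of a shift passes 4.17 or a number of a turn 0.125, either way. A call with a gripper value outside its range is refused whole. "hand" is the opening, from 0 (shut) to 1 (fully open), set as the call begins (left out, the last holds). The fingers move at their own pace and stop on an object; "newtons" is the grip in N (left out, the last holds). Time passes only in rows, so rows that do not move let the fingers close. It gives the time, the measured TCP pose, the force and the opening at its end, in the units of the state.
- env.read_state(): the state, without advancing time (a new reading comes with each control period).
- eyes.get_image(name): name is "side" or "top" or "wrist"; returns the picture (400x640x3 uint8, red, green, blue); there is no depth.
- eyes.camera_params(name): a dict with "mtx" (3x3 intrinsics, pixels), "pose" (4x4, takes a point from camera to world coordinates); the wrist camera has in their place "mount" (4x4, takes a point from camera to tool coordinates, whose origin is the TCP and whose axes are the flange's). Camera axes: x right, y down, z forward; pixel columns grow to the right and rows downward; lengths in m; the calibration is good to about 2 mm. A picture is of the moment at which its call begins: read the wrist's pose just before it. camera_params takes no time and is no camera call.
- job.close_job(): hands the job in, once; it reports no verdict.
Trained networks look in the newest picture that a camera, given by its name, has taken for a name from the list of things; names that differ only in an ending like _2 or _b are one class to them, and where a whole thing is asked for, a point or a joint stands for the part that bears it (a point fixed in the world has none). Each returns a list of dicts, best first, with "score" (0 to 1); they miss things now and then, are a little off and sometimes report something else, mostly with a low value. They report only what shows in the picture. A call takes as long as a camera call.
- nets.regions_of(camera, name): "region" (400x640 bool, what is visible of it) and "bbox" ([left, top, right, bottom] in pixels, round what is visible of it).
- nets.mark_of(camera, name): "at" ([column, row] in pixels: a listed point, or the origin of a listed thing).
The state is a dict: "time_s": time; "q": joint angles; "joint_velocities": joint speeds; "joint_torque": joint torques, N m; "ee_pos": TCP position; "eef_rot": TCP orientation; "wrist_force": force on the tool from outside, world axes, zero at the start; "torque": the same for the moment, N m; "grip_width": finger opening in m.
Only numpy, scipy, OpenCV 4.12 (cv2) and the standard library are available. Lean on these libraries where they do the work, as an engineer would, in place of code of your own. Each camera call takes 0.05 s, during which the arm holds its last target. There are 200 camera calls.

## Working session

There is one attempt and no reset: what is moved stays moved. The work goes in short steps, Python scripts to look and compute and a tool call to move; the robot and the scene stay as the last step left them, time stands still between calls to the robot, and variables do not carry over. Pictures are saved under pics/ and viewed, about 8 in all and at most 12, crops included, and the job is handed in when it is done.

Besides the shell and the picture viewer there is one more tool, called by a JSON object that holds its "method" and its "body", one argument or row to a line. step_arm: Moves the arm, as the interface text tells. Its arguments: {"type":"object","properties":{"motion":{"type":"array","items":{"type":"array","items":{"type":"number"}}},"hand":{"type":"number"},"newtons":{"type":"number"}},"required":["motion"]}

```bash
mkdir -p pics; ls; cat > h.py <<'E'
import numpy as np, cv2
from workcell import env, eyes, job, nets
def cam(name):
    p=eyes.camera_params(name); K=np.array(p["mtx"])
    if "pose" in p: T=np.array(p["pose"])
    else:
        s=env.read_state(); E=np.eye(4); E[:3,:3]=s["eef_rot"]; E[:3,3]=s["ee_pos"]; T=E@np.array(p["mount"])
    return K,T
def ray(c,uv,z):
    K,T=c; d=T[:3,:3]@np.linalg.solve(K,[uv[0],uv[1],1.]); o=T[:3,3]
    return o+d*(z-o[2])/d[2]
def proj(c,P):
    K,T=c; q=K@(T[:3,:3].T@(np.array(P)-T[:3,3])); return q[:2]/q[2]
def shot(name,f=None):
    c=cam(name); im=eyes.get_image(name)
    if f: cv2.imwrite("pics/"+f,im[:,:,::-1])
    return c,im
def tri(ca,a,cb,b):
    def r(c,uv):
        K,T=c; d=T[:3,:3]@np.linalg.solve(K,[uv[0],uv[1],1.]); return T[:3,3],d/np.linalg.norm(d)
    A=np.zeros((3,3));v=np.zeros(3)
    for o,d in (r(ca,a),r(cb,b)):
        M=np.eye(3)-np.outer(d,d);A+=M;v+=M@o
    return np.linalg.solve(A,v)
E
python3 - <<'E'
from h import *
np.set_printoptions(precision=4,suppress=True)
s=env.read_state();print(s["time_s"],s["ee_pos"],s["eef_rot"],s["grip_width"])
cs={}
for n in("top","side"):
    cs[n],im=shot(n,n+"0.png"); print(n,cs[n][1])
    for t in["block","well_0","catch_a","lid","lid_handle","lid_end_a","tray","ball_0_center","flask","bottle","jar"]:
        for r in nets.mark_of(n,t):
            if r["score"]>.3: print(n,t,round(r["score"],2),np.round(r["at"],1),ray(cs[n],r["at"],{"ball_0_center":.0165,"well_0":.054,"lid_handle":.051,"lid_end_a":.03,"catch_a":.02}.get(t,.0))[:2])
print(eyes.camera_params("wrist"))
a=[cv2.imread(f"pics/{n}0.png") for n in("top","side")]
E
```

```text
pics
0.0 [0.1536 0.6565 0.2299] [[-0.9737  0.2278 -0.0006]
 [ 0.2278  0.9737 -0.0022]
 [ 0.0001 -0.0023 -1.    ]] 0.0855023826511952
top [[-0.0117 -0.9936  0.1125  0.4257]
 [-0.9998  0.0101 -0.0148  0.0367]
 [ 0.0135 -0.1127 -0.9935  1.2715]
 [ 0.      0.      0.      1.    ]]
top block 0.96 [314.5 200.2] [0.5534 0.0176]
top block 0.74 [322.2 187.4] [ 0.5874 -0.0033]
top block 0.43 [307.2 216.3] [0.5109 0.0374]
top well_0 0.97 [324.6 187.9] [ 0.5792 -0.0077]
top well_0 0.9 [307.3 214.6] [0.5116 0.037 ]
top well_0 0.84 [326.5 212.1] [ 0.5174 -0.0116]
top well_0 0.79 [305.8 192.3] [0.5684 0.0403]
top well_0 0.63 [421.  216.6] [ 0.5034 -0.2512]Traceback (most recent call last):
  File "<stdin>", line 8, in <module>
ValueError: it knows: ball, ball_0_center, ball_1_center, ball_2_center, ball_3_center, block, bottle, flask, jar, lid, lid_end, lid_handle, tray, well
```

View pics/top0.png

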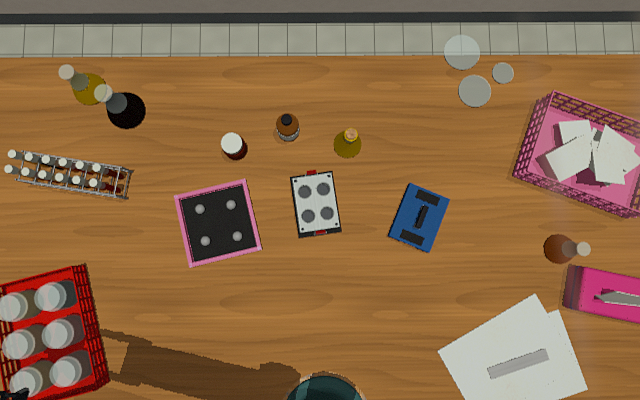

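The top picture shows the tray at about (218,222) with balls near (200,209), (231,205), (205,241) and (237,236). The block is at (316,204), the lid at (420,217), and the jar, bottle and flask stand beyond at (234,146), (287,126) and (348,143).

```bash
python3 - <<'E'
from h import *
np.set_printoptions(precision=4,suppress=True)
cs={}
for n in("top","side"):
    cs[n],im=shot(n,n+"1.png"); print(n,cs[n][1][:3,3])
    for t in["block","well","lid","lid_handle","lid_end","tray","ball","flask","bottle","jar"]:
        for r in nets.mark_of(n,t):
            if r["score"]>.5: print(n,t,round(r["score"],2),np.round(r["at"],1),ray(cs[n],r["at"],{"ball":.0165,"well":.054,"lid_handle":.051,"lid_end":.03}.get(t,.0))[:2])
im=eyes.get_image("top")
for t in("block","lid"):
    r=nets.regions_of("top",t)[0];c=cv2.findContours(r["region"].astype(np.uint8),0,2)[0];c=max(c,key=len)
    b=cv2.boxPoints(cv2.minAreaRect(c)); print(t,[ray(cs["top"],p,.054 if t=="block" else .03)[:2] for p in b])
print(eyes.camera_params("wrist"))
print(env.read_state()["q"])
E
```

```text
top [0.4257 0.0367 1.2715]
top block 0.84 [314.4 202.8] [0.5465 0.0179]
top well 0.88 [309.7 213.3] [0.5148 0.0309]
top well 0.85 [326.1 213.8] [ 0.5131 -0.0105]
top well 0.81 [320.9 183.7] [0.5901 0.0016]
top well 0.59 [305.4 190.4] [0.5733 0.0413]
top lid_handle 0.97 [419.7 215. ] [ 0.5077 -0.2487]
top lid_end 0.89 [427.  198.6] [ 0.5516 -0.2742]
top lid_end 0.85 [412.8 238.7] [ 0.4483 -0.2336]
top tray 0.65 [222.3 223.5] [0.4944 0.2607]
top ball 0.65 [202.3 212.9] [0.5216 0.31  ]
top ball 0.58 [228.8 205.7] [0.5397 0.2414]
top bottle 0.82 [289.8 128.9] [0.7471 0.0819]
top bottle 0.53 [416.5 218.3] [ 0.5025 -0.2518]
top jar 0.76 [234.9 147.7] [0.6969 0.2291]
side [0.5383 0.8101 0.7311]
side block 0.57 [342.7 224.6] [ 0.5496 -0.0008]
side well 0.94 [329.2 203.1] [ 0.58   -0.0064]
side well 0.94 [333.2 217.8] [0.569  0.0399]
side well 0.77 [363.  218.6] [0.5083 0.0376]
side well 0.7 [361.9 202.8] [ 0.5112 -0.0128]
side lid 0.68 [365.5 161. ] [ 0.5019 -0.2457]
side lid_handle 0.82 [365.8 144.8] [ 0.5042 -0.242 ]
side lid_end 0.89 [384.5 157.1] [ 0.4569 -0.2229]
side lid_end 0.61 [342.
[... 326 characters left out ...]
 ] [ 0.6949 -0.0595]
side bottle 0.59 [249.  247.1] [0.7393 0.0833]
side jar 0.6 [258. 300.] [0.6971 0.2191]
block [array([0.6177, 0.0835]), array([ 0.6332, -0.0275]), array([ 0.4667, -0.049 ]), array([0.4519, 0.0604])]
lid [array([ 0.4546, -0.1657]), array([ 0.5967, -0.2272]), array([ 0.5508, -0.3371]), array([ 0.4097, -0.2743])]
{'mtx': array([[302.0763,   0.    , 326.2841],
       [  0.    , 302.0763, 197.3681],
       [  0.    ,   0.    ,   1.    ]]), 'mount': array([[-0.0002, -0.9487, -0.3163,  0.0807],
       [ 1.    , -0.0001, -0.0003, -0.0007],
       [ 0.0002, -0.3163,  0.9487, -0.1426],
       [ 0.    ,  0.    ,  0.    ,  1.    ]])}
[ 1.3041  0.2639  1.604   0.      1.2737 -0.0369]
```

View pics/side1.png

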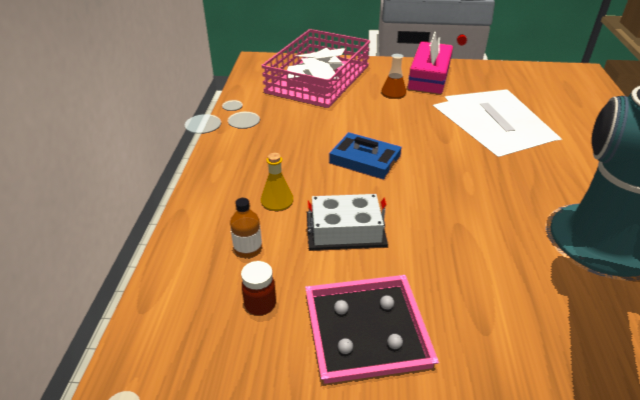

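The side picture agrees: block at (347,220), tray at (370,325), lid at (365,155), bystanders on the far left. Next I go over the tray for a close look.

```bash
cat >> h.py <<'E'
from scipy.spatial.transform import Rotation as Rn
def Rt(yaw): # tool pointing down, tool x = -(block x) at this yaw
    c,s=np.cos(yaw),np.sin(yaw); return np.array([[-c,-s,0],[-s,c,0],[0,0,-1.]])
def go(P,yaw,start=None,step=.040):
    s=env.read_state(); p=np.array(s["ee_pos"]);R=np.array(s["eef_rot"])
    if start is not None: p,R=np.array(start),Rt(yaw)
    P=np.array(P);w=Rn.from_matrix(R.T@Rt(yaw)).as_rotvec()
    n=int(max(1,np.ceil(np.linalg.norm(P-p)/step),np.ceil(np.linalg.norm(w)/.12)))
    D=(P-p)/n;out=[]
    for i in range(n):
        Ri=R@Rn.from_rotvec(w*i/n).as_matrix(); out.append([round(float(v),2) for v in Ri.T@D*100]+[round(float(v),3) for v in w/n])
    print(n,out if np.linalg.norm(w)>.01 else out[0])
E
python3 - <<'E'
from h import *
go([.50,.267,.13],np.radians(7))
E
```

```text
14 [[-3.04, -2.15, 0.72, -0.0, -0.0, -0.025], [-2.99, -2.23, 0.72, -0.0, -0.0, -0.025], [-2.93, -2.3, 0.72, -0.0, -0.0, -0.025], [-2.87, -2.37, 0.72, -0.0, -0.0, -0.025], [-2.81, -2.45, 0.72, -0.0, -0.0, -0.025], [-2.75, -2.52, 0.72, -0.0, -0.0, -0.025], [-2.69, -2.58, 0.72, -0.0, -0.0, -0.025], [-2.62, -2.65, 0.72, -0.0, -0.0, -0.025], [-2.55, -2.72, 0.72, -0.0, -0.0, -0.025], [-2.48, -2.78, 0.72, -0.0, -0.0, -0.025], [-2.41, -2.84, 0.72, -0.0, -0.0, -0.025], [-2.34, -2.9, 0.72, -0.0, -0.0, -0.025], [-2.27, -2.96, 0.72, -0.0, -0.0, -0.025], [-2.19, -3.01, 0.72, -0.0, -0.0, -0.025]]
```

{"method": "step_arm", "body": {
  "motion": [
    [-3.04,-2.15,0.72,0,0,-0.025],
    [-2.99,-2.23,0.72,0,0,-0.025],
    [-2.93,-2.3,0.72,0,0,-0.025],
    [-2.87,-2.37,0.72,0,0,-0.025],
    [-2.81,-2.45,0.72,0,0,-0.025],
    [-2.75,-2.52,0.72,0,0,-0.025],
    [-2.69,-2.58,0.72,0,0,-0.025],
    [-2.62,-2.65,0.72,0,0,-0.025],
    [-2.55,-2.72,0.72,0,0,-0.025],
    [-2.48,-2.78,0.72,0,0,-0.025]
  ],
  "hand": 0.5
}}

```text
time_s: 2.23
ee_pos: [0.4018, 0.3769, 0.1593]
eef_rot: [[-1.0, -0.022, 0.001], [-0.022, 1.0, 0.001], [-0.001, 0.001, -1.0]]
wrist_force: [1.6, 0.8, 0.5]
grip_width: 0.0427
```

{"method": "step_arm", "body": {
  "motion": [
    [-2.41,-2.84,0.72,0,0,-0.025],
    [-2.34,-2.9,0.72,0,0,-0.025],
    [-2.27,-2.96,0.72,0,0,-0.025],
    [-2.19,-3.01,0.72,0,0,-0.025],
    [0,0,0,0,0,0],
    [0,0,0,0,0,0]
  ]
}}

```text
time_s: 2.73
ee_pos: [0.5005, 0.2649, 0.13]
eef_rot: [[-0.993, -0.116, -0.001], [-0.116, 0.993, -0.0], [0.001, -0.0, -1.0]]
wrist_force: [-0.2, 0.5, 0.1]
grip_width: 0.0423
```

```bash
python3 - <<'E'
from h import *
np.set_printoptions(precision=4,suppress=True)
c,im=shot("wrist","w2.png")
print(env.read_state()["ee_pos"],env.read_state()["eef_rot"],env.read_state()["q"],env.read_state()["grip_width"],env.read_state()["time_s"])
for r in nets.mark_of("wrist","ball_0_center"):print(round(r["score"],2),r["at"],ray(c,r["at"],.0165))
for r in nets.regions_of("wrist","ball"):
    b=r["bbox"];uv=((b[0]+b[2])/2,(b[1]+b[3])/2);print(round(r["score"],2),b,ray(c,uv,.0165))
E
```

```text
[0.4998 0.2661 0.1303] [[-0.9931 -0.1174 -0.0007]
 [-0.1174  0.9931  0.0002]
 [ 0.0006  0.0003 -1.    ]] [ 0.4449  0.1449  1.9415  0.0005  1.0557 -1.2439] 0.04281044931927529 2.7833
0.78 [377.9, 143.3] [0.4521 0.3021 0.0165]
0.17 [277.5, 146.5] [0.4646 0.2181 0.0165]
0.87 [370.2, 219.9, 390.2, 243.5] [0.5324 0.318  0.0165]
0.75 [363.5, 129.6, 393.4, 156.2] [0.4517 0.3025 0.0165]
0.7 [276.4, 223.1, 306.3, 246.7] [0.5453 0.2363 0.0165]
0.67 [265.2, 130.0, 294.0, 160.9] [0.4635 0.2198 0.0165]
```

View pics/w2.png

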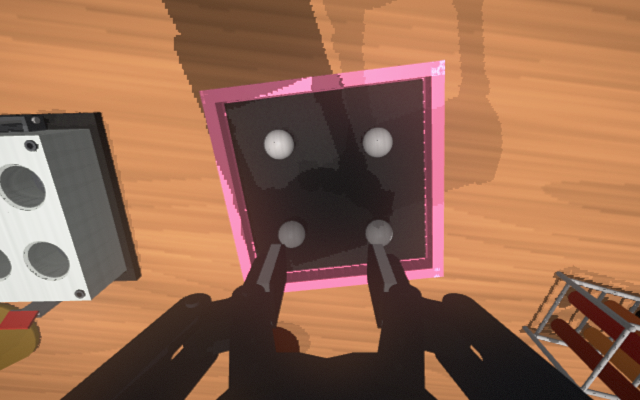

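Wrist view: four balls at (279,144), (378,142), (291,234) and (379,233), all visible, with the fingers near the lower two. I refine the centres by segmentation and cross-check them against the top and side cameras.

```bash
cat >> h.py <<'E'
def balls(name,im,seeds,z=.0165,c=None,rad=14):
    # circle centre of grey blob near each seed (world xyz)
    hsv=cv2.cvtColor(im,cv2.COLOR_RGB2HSV); m=((hsv[...,1]<60)&(hsv[...,2]>75)).astype(np.uint8)
    out=[]
    for s in seeds:
        u,v=proj(c,[s[0],s[1],z]); w=np.zeros_like(m); cv2.circle(w,(int(u),int(v)),rad+8,1,-1); w&=m
        n,l,st,ce=cv2.connectedComponentsWithStats(w)
        if n<2: out.append(None);continue
        i=1+np.argmax(st[1:,4]); pts=np.argwhere(l==i)[:,::-1].astype(np.float32)
        (x,y),r=cv2.minEnclosingCircle(pts); out.append((ray(c,(x,y),z)[:2],r,ray(c,ce[i],z)[:2],st[i,4]))
    return out
E
python3 - <<'E'
from h import *
np.set_printoptions(precision=4,suppress=True)
S=[(.4517,.3025),(.4635,.2198),(.5324,.318),(.5453,.2363)]
for n,r in(("wrist",14),("top",4),("side",7)):
    c=cam(n); im=cv2.imread(f"pics/{dict(wrist='w2',top='top1',side='side1')[n]}.png")[:,:,::-1].copy()
    for b in balls(n,im,S,c=c,rad=r): print(n,b)
# block wells in top image / side images: dark discs on white deck
for n in("top","side"):
    c=cam(n); im=cv2.imread(f"pics/{n}1.png")[:,:,::-1].copy();hsv=cv2.cvtColor(im,cv2.COLOR_RGB2HSV)
    print(n,"tray pink",[ray(c,p,.023)[:2] for p in cv2.boxPoints(cv2.minAreaRect(np.argwhere(((hsv[...,0]>155)&(hsv[...,0]<175)&(hsv[...,1]>90)&(np.indices(hsv.shape[:2])[1]<450)&(np.indices(hsv.shape[:2])[1]>150)&(np.indices(hsv.shape[:2])[0]>170)))[:,::-1].astype(np.float32)))] if n=="top" else "")
E
```

```text
wrist (array([0.4494, 0.3036]), 15.403170585632324, array([0.4496, 0.304 ]), np.int32(719))
wrist (array([0.4614, 0.2211]), 15.421194076538086, array([0.4615, 0.221 ]), np.int32(722))
wrist (array([0.5369, 0.3198]), 17.117341995239258, array([0.5349, 0.3203]), np.int32(647))
wrist (array([0.5477, 0.2348]), 19.144289016723633, array([0.5457, 0.2371]), np.int32(639))
top (array([0.4504, 0.3022]), 4.764975547790527, array([0.4502, 0.3023]), np.int32(73))
top (array([0.4616, 0.2196]), 4.782962322235107, array([0.4615, 0.2198]), np.int32(74))
top (array([0.5332, 0.3174]), 4.743516445159912, array([0.533 , 0.3178]), np.int32(73))
top (array([0.5435, 0.2366]), 4.824159145355225, array([0.5434, 0.2369]), np.int32(73))
side (array([0.4503, 0.3001]), 7.823862552642822, array([0.4503, 0.3002]), np.int32(190))
side (array([0.4613, 0.2173]), 7.214723110198975, array([0.4614, 0.2178]), np.int32(164))
side (array([0.5333, 0.316 ]), 7.8624796867370605, array([0.5331, 0.3158]), np.int32(189))
side (array([0.5434, 0.2346]), 7.280210018157959, array([0.5436, 0.2352]), np.int32(166))
top tray pink [array([0.5663, 0.3876]), array([0.6105, 0.1994]), array([0.425 , 0.1544]), array([0.3826, 0.3399])]
side tray pink
```

```bash
cat >> h.py <<'E'
def path(yaw,*pts,first=None):
    p=first
    for q in pts: go(q,yaw,start=p if p is not None else None); p=q
E
python3 - <<'E'
from h import *
A=(.4503,.3020)
go((*A,.05),.1177); go((*A,.005),.1177,start=(*A,.05))
go((*A,.10),.1177,start=(*A,.005)); go((.50,.03,.15),.1177,start=(*A,.10))
E
```

```text
3 [1.48, 1.34, 2.69, 0.0, 0.0, 0.001]
2 [0.0, 0.0, 2.25, 0.0, 0.0, 0.0]
3 [0.0, 0.0, -3.17, 0.0, 0.0, 0.0]
8 [-0.22, -3.45, -0.62, 0.0, 0.0, 0.0]
```

{"method": "step_arm", "body": {
  "motion": [
    [1.48,1.34,2.69,0,0,0],
    [1.48,1.34,2.69,0,0,0],
    [1.48,1.34,2.69,0,0,0],
    [0,0,0,0,0,0],
    [0,0,2,0,0,0],
    [0,0,1.5,0,0,0],
    [0,0,1,0,0,0],
    [0,0,0,0,0,0],
    [0,0,0,0,0,0]
  ]
}}

```text
time_s: 3.63
ee_pos: [0.4506, 0.3017, 0.0052]
eef_rot: [[-0.993, -0.121, -0.0], [-0.121, 0.993, -0.0], [0.0, -0.0, -1.0]]
wrist_force: [-0.1, -0.5, -0.4]
grip_width: 0.0426
```

{"method": "step_arm", "body": {
  "motion": [
    [0,0,0,0,0,0],
    [0,0,0,0,0,0],
    [0,0,0,0,0,0],
    [0,0,0,0,0,0]
  ],
  "hand": 0,
  "newtons": 30
}}

```text
time_s: 3.97
ee_pos: [0.4519, 0.3018, 0.0062]
eef_rot: [[-0.993, -0.12, 0.002], [-0.12, 0.993, 0.001], [-0.002, 0.001, -1.0]]
wrist_force: [-0.2, 0.1, 3.6]
grip_width: 0.0229
```

{"method": "step_arm", "body": {
  "motion": [
    [0,0,-1,0,0,0],
    [0,0,-2,0,0,0],
    [0,0,-3,0,0,0],
    [0,0,-3.5,0,0,0],
    [-0.22,-3.45,-0.62,0,0,0],
    [-0.22,-3.45,-0.62,0,0,0],
    [-0.22,-3.45,-0.62,0,0,0],
    [-0.22,-3.45,-0.62,0,0,0]
  ]
}}

```text
time_s: 4.63
ee_pos: [0.4758, 0.1641, 0.1258]
eef_rot: [[-0.993, -0.121, 0.001], [-0.121, 0.993, 0.0], [-0.001, 0.0, -1.0]]
wrist_force: [0.1, -0.4, -0.7]
grip_width: 0.023
```

{"method": "step_arm", "body": {
  "motion": [
    [-0.22,-3.45,-0.62,0,0,0],
    [-0.22,-3.45,-0.62,0,0,0],
    [-0.22,-3.45,-0.62,0,0,0],
    [-0.22,-3.45,-0.62,0,0,0],
    [0,0,0,0,0,0],
    [0,0,0,0,0,0]
  ]
}}

```text
time_s: 5.13
ee_pos: [0.5017, 0.0276, 0.1504]
eef_rot: [[-0.993, -0.116, 0.001], [-0.116, 0.993, 0.0], [-0.001, -0.0, -1.0]]
wrist_force: [-0.9, 0.1, 0.1]
grip_width: 0.0227
```

```bash
python3 - <<'E'
from h import *
np.set_printoptions(precision=4,suppress=True)
s=env.read_state();c,im=shot("wrist","w3.png");print(s["time_s"],s["ee_pos"],s["eef_rot"],s["grip_width"],s["wrist_force"])
np.save("w3c.npy",c[1])
print(proj(c,s["ee_pos"]),proj(c,s["ee_pos"]+s["eef_rot"]@np.array([0,0,-.0115])))
for r in nets.mark_of("wrist","well"):print(round(r["score"],2),r["at"],ray(c,r["at"],.054))
E
```

```text
5.1333 [0.5017 0.0276 0.1504] [[-0.9933 -0.1159  0.0014]
 [-0.1159  0.9933  0.0001]
 [-0.0014 -0.     -1.    ]] 0.02267721430089555 [-0.9416  0.1226  0.0867]
[328.033  256.8582] [328.1511 268.5098]
0.89 [283.0, 273.3] [ 0.5777 -0.0042  0.054 ]
0.77 [333.6, 273.9] [0.573  0.0416 0.054 ]
0.66 [279.5, 215.3] [ 0.5213 -0.0112  0.054 ]
0.6 [334.7, 210.6] [0.5116 0.0349 0.054 ]
```

View pics/w3.png

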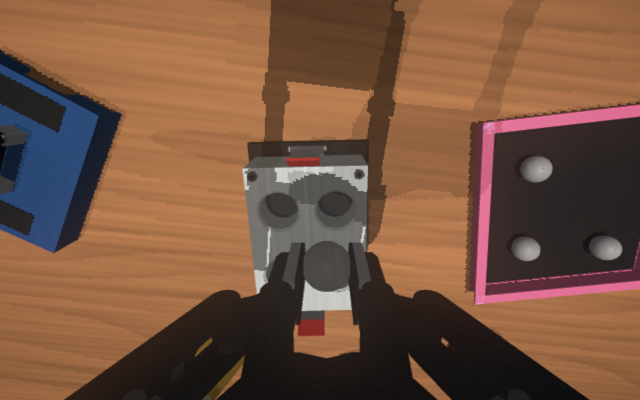

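The ball is held between the pads at (326,267), where predicted. The block's deck lies at about (246..368,166..310). I look at enlarged crops of the block from the top and side cameras to fit its pose and height.

```bash
python3 - <<'E'
from h import *
t=cv2.imread("pics/top1.png")[160:245,280:350]; s=cv2.imread("pics/side1.png")[185:255,300:394]; 
t=cv2.resize(t,None,fx=4.5,fy=4.5,interpolation=cv2.INTER_NEAREST); s=cv2.resize(s,None,fx=4.5,fy=4.5,interpolation=cv2.INTER_NEAREST)
o=np.zeros((max(t.shape[0],s.shape[0]),t.shape[1]+s.shape[1]+5,3),np.uint8);o[:t.shape[0],:t.shape[1]]=t;o[:s.shape[0],t.shape[1]+5:]=s
print(o.shape);cv2.imwrite("pics/crop4.png",o)
E
```

```text
(382, 743, 3)
```

View pics/crop4.png

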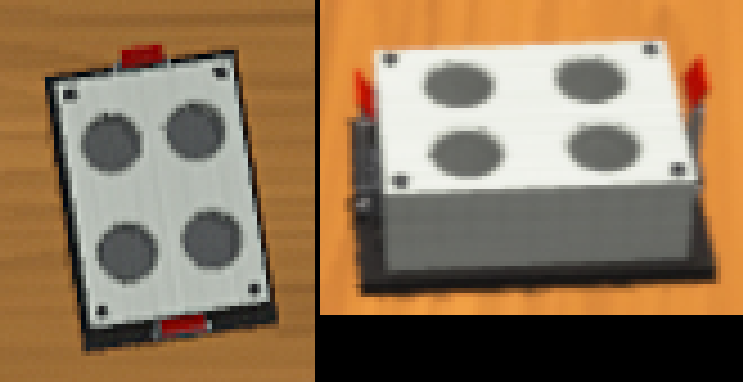

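The crops show a clean bright deck with four dark well discs in both views, so I fit x, y, yaw and height to them.

```bash
cat > fitb.py <<'E'
from h import *
from scipy.optimize import least_squares
np.set_printoptions(precision=4,suppress=True)
W=np.array([[-31,-24],[-31,24],[31,-24],[31,24]])/1000; C=np.array([[-69,-50],[-69,50],[69,50],[69,-50]])/1000
obs=[]
for n,th,(x0,y0,x1,y1) in(("top",140,(280,160,350,245)),("side",170,(300,185,394,255))):
    c=cam(n); im=cv2.imread(f"pics/{n}1.png"); k=8
    g=cv2.resize(im[y0:y1,x0:x1],None,fx=k,fy=k,interpolation=cv2.INTER_LINEAR); hs=cv2.cvtColor(g,cv2.COLOR_BGR2HSV)
    m=((hs[...,1]<50)&(hs[...,2]>th)).astype(np.uint8); cc=max(cv2.findContours(m,0,2)[0],key=cv2.contourArea)
    hull=np.zeros_like(m);cv2.fillPoly(hull,[cv2.convexHull(cc)],1); d=hull&(1-m)
    N,l,st,ce=cv2.connectedComponentsWithStats(d); I=1+np.argsort(-st[1:,4])[:4]; print(n,st[I,4]/k/k)
    to=lambda p:(np.array(p)+.5)/k-.5+[x0,y0]
    obs.append((c,to(ce[I]),to(cv2.approxPolyN(cc,4,ensure_convex=True).reshape(-1,2)) ))
def res(p,verbose=False):
    r=[]
    R=np.array([[np.cos(p[2]),-np.sin(p[2])],[np.sin(p[2]),np.cos(p[2])]])
    for c,w,q in obs:
        for M,o,wt in((W,w,1.),(C,q,.5)):
            for a in M:
                e=o-proj(c,[*(R@a+p[:2]),p[3]]); r+=list(wt*e[np.argmin((e**2).sum(1))])
    return np.array(r)
for use in("both","top","side"):
    full=obs[:]
    if use!="both": obs=[full[use=="side"]]
    f=least_squares(lambda p:np.r_[res(p),0 if use=="both" else (p[3]-.054)*1e4],[.543,.015,.12,.054],loss="soft_l1",diff_step=1e-4,x_scale=[.01,.01,.1,.01]);print(use,f.x,np.degrees(f.x[2]),np.sqrt(np.mean(f.fun**2)))
    if use=="both":print(f.fun.reshape(-1,2).T)
    obs=full
E
python3 fitb.py
```

```text
top [146.0625 144.4375 143.375  141.7188]
side [132.2344 130.5    118.4219 117.6406]
both [0.5434 0.0162 0.1416 0.0557] 8.11158119969701 0.16665877803565207Traceback (most recent call last):
  File "fitb.py", line 26, in <module>
    if use=="both":print(f.fun.reshape(-1,2).T)
                         ~~~~~~~~~~~~~^^^^^^
ValueError: cannot reshape array of size 33 into shape (2)
```

Block is at (0.5437, 0.0162), yaw 0.142, with the deck at 0.053 to 0.056. The cameras disagree by about 2 mm in y on the balls, so I'll feel for the deck height carefully. First ball goes to well 1.

```bash
cat > wells.py <<'E'
from h import *
Y=.1416
def B(x,y,o=(.5437,.0164)): return (o[0]+np.cos(Y)*x-np.sin(Y)*y, o[1]+np.sin(Y)*x+np.cos(Y)*y)
WL=[B(-.031,-.024),B(-.031,.024),B(.031,-.024),B(.031,.024)]
E
python3 - <<'E'
from wells import *
print(WL); go((*WL[1],.062),Y)
E
```

```text
[(np.float64(0.5163973194874327), np.float64(-0.011734740745716576)), (np.float64(0.5096232100019749), np.float64(0.03578484932700006)), (np.float64(0.5777767899980251), np.float64(-0.0029848493270000533)), (np.float64(0.5710026805125672), np.float64(0.044534740745716575))]
3 [[-0.32, 0.17, 2.91, 0.0, -0.0, -0.007], [-0.32, 0.17, 2.91, 0.0, -0.0, -0.007], [-0.32, 0.17, 2.91, 0.0, -0.0, -0.007]]
```

{"method": "step_arm", "body": {
  "motion": [
    [-0.35,0.25,3.0,0,0,-0.008],
    [-0.35,0.25,3.0,0,0,-0.008],
    [-0.25,0.0,2.0,0,0,-0.008],
    [0,0,0.8,0,0,0],
    [0,0,0,0,0,0],
    [0,0,0.2,0,0,0],
    [0,0,0.2,0,0,0],
    [0,0,0,0,0,0]
  ]
}}

```text
time_s: 5.9
ee_pos: [0.511, 0.0358, 0.0586]
eef_rot: [[-0.99, -0.144, 0.002], [-0.144, 0.99, 0.0], [-0.002, -0.0, -1.0]]
wrist_force: [-0.6, 0.4, -0.5]
grip_width: 0.0228
```

{"method": "step_arm", "body": {
  "motion": [
    [0.1,0,0.12,0,0,0],
    [0,0,0,0,0,0]
  ]
}}

```text
time_s: 6.07
ee_pos: [0.5095, 0.0353, 0.057]
eef_rot: [[-0.99, -0.144, 0.001], [-0.144, 0.99, 0.0], [-0.001, -0.0, -1.0]]
wrist_force: [0.4, 0.2, -0.7]
grip_width: 0.0228
```

{"method": "step_arm", "body": {
  "motion": [
    [0,0,0.1,0,0,0],
    [0,0,0,0,0,0]
  ]
}}

```text
time_s: 6.23
ee_pos: [0.5095, 0.0353, 0.0569]
eef_rot: [[-0.99, -0.143, 0.001], [-0.143, 0.99, 0.0], [-0.001, -0.0, -1.0]]
wrist_force: [-4.1, 0.0, 8.0]
grip_width: 0.0226
```

Contact with the mouth/deck at TCP z≈0.057. I back off 0.5 mm and release.

{"method": "step_arm", "body": {
  "motion": [
    [0,0,-0.12,0,0,0],
    [0,0,0,0,0,0]
  ]
}}

```text
time_s: 6.4
ee_pos: [0.5096, 0.0353, 0.0571]
eef_rot: [[-0.99, -0.144, 0.001], [-0.144, 0.99, 0.0], [-0.001, -0.0, -1.0]]
wrist_force: [-0.3, 0.2, -1.3]
grip_width: 0.0229
```

{"method": "step_arm", "body": {
  "motion": [
    [0,0,0,0,0,0],
    [0,0,0,0,0,0],
    [0,0,0,0,0,0]
  ],
  "hand": 0.5
}}

```text
time_s: 6.65
ee_pos: [0.509, 0.0353, 0.0563]
eef_rot: [[-0.99, -0.144, -0.0], [-0.144, 0.99, -0.0], [0.0, 0.0, -1.0]]
wrist_force: [-0.6, -0.6, 0.1]
grip_width: 0.0425
```

{"method": "step_arm", "body": {
  "motion": [
    [0,0,-3,0,0,0],
    [0,0,-3,0,0,0]
  ]
}}

```text
time_s: 6.82
ee_pos: [0.5064, 0.0353, 0.1145]
eef_rot: [[-0.99, -0.144, -0.006], [-0.144, 0.99, -0.0], [0.006, 0.001, -1.0]]
wrist_force: [0.6, 0.5, -0.7]
grip_width: 0.0423
```

```bash
python3 - <<'E'
from wells import *
s=env.read_state();c,im=shot("side");eyes.get_image("top")
cr=cv2.resize(im[185:265,290:410,::-1],None,fx=4,fy=4);t=eyes.get_image("top")[160:250,275:355,::-1];t=cv2.resize(t,None,fx=3.5,fy=3.5)
o=np.zeros((320,480+t.shape[1],3),np.uint8);o[:,:480]=cr;o[:t.shape[0],480:]=t;cv2.imwrite("pics/s5.png",o)
P=(.4614,.2195);R=np.array(s["eef_rot"]); print(s["time_s"],s["ee_pos"])
go((*P,.055),Y); 
E
```

```text
6.8167 [0.50643991 0.03526798 0.1144883 ]
6 [0.4, 3.16, 1.07, -0.0, 0.001, 0.0]
```

View pics/s5.png

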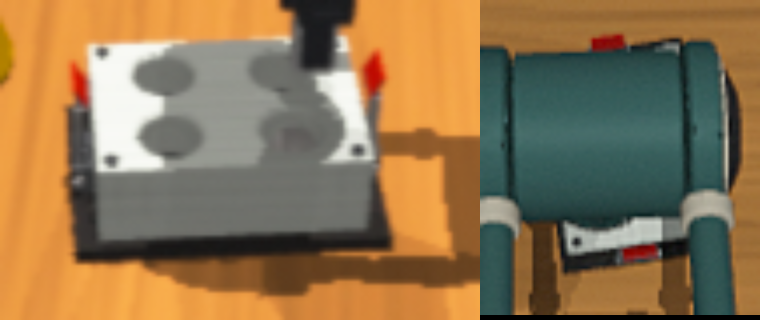

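Ball 1 sits in well 1 (lighter disc at (297,140) in the crop). On to ball B.

{"method": "step_arm", "body": {
  "motion": [
    [0.4,3.16,1.07,0,0,0],
    [0.4,3.16,1.07,0,0,0],
    [0.4,3.16,1.07,0,0,0],
    [0.4,3.16,1.07,0,0,0],
    [0.4,3.16,1.07,0,0,0],
    [0.4,3.16,1.07,0,0,0],
    [0,0,0,0,0,0],
    [0,0,0,0,0,0]
  ]
}}

```text
time_s: 7.63
ee_pos: [0.4558, 0.2202, 0.0501]
eef_rot: [[-0.989, -0.147, -0.004], [-0.147, 0.989, -0.002], [0.004, -0.001, -1.0]]
wrist_force: [-0.6, -1.3, -0.1]
grip_width: 0.0428
```

```bash
python3 - <<'E'
from wells import *
s=env.read_state();P=(.4614,.2195);print(s["ee_pos"],s["time_s"])
go((*P,.0065),Y,step=1); go((*P,.09),Y,start=(*P,.0065)); go((*WL[3],.09),Y,start=(*P,.09))
E
```

```text
[0.45580015 0.22015338 0.05013751] 7.6333
1 [-0.56, -0.14, 4.36, -0.001, -0.004, 0.006]
3 [0.0, 0.0, -2.78, 0.0, 0.0, 0.0]
6 [-1.4, -3.14, 0.0, 0.0, 0.0, 0.0]
```

{"method": "step_arm", "body": {
  "motion": [
    [-0.56,-0.1,0.5,0,-0.004,0.006],
    [0,0,2,0,0,0],
    [0,0,1.2,0,0,0],
    [0,0,0.6,0,0,0],
    [0,0,0,0,0,0],
    [0,0,0,0,0,0]
  ]
}}

```text
time_s: 8.13
ee_pos: [0.4637, 0.2185, 0.0087]
eef_rot: [[-0.991, -0.137, 0.003], [-0.137, 0.991, -0.0], [-0.003, -0.0, -1.0]]
wrist_force: [0.6, -0.0, 0.5]
grip_width: 0.0429
```

{"method": "step_arm", "body": {
  "motion": [
    [0,0,0,0,0,0],
    [0,0,0,0,0,0],
    [0,0,0,0,0,0],
    [0,0,0,0,0,0]
  ],
  "hand": 0
}}

```text
time_s: 8.47
ee_pos: [0.4647, 0.2196, 0.01]
eef_rot: [[-0.99, -0.138, 0.006], [-0.138, 0.99, 0.001], [-0.006, 0.0, -1.0]]
wrist_force: [0.7, -0.4, 2.0]
grip_width: 0.0229
```

{"method": "step_arm", "body": {
  "motion": [
    [0,0,-2,0,0,0],
    [0,0,-3.2,0,0,0],
    [0,0,-3.2,0,0,0],
    [0,0,0,0,0,0]
  ]
}}

```text
time_s: 8.8
ee_pos: [0.4682, 0.2214, 0.1]
eef_rot: [[-0.99, -0.138, 0.015], [-0.138, 0.99, 0.005], [-0.015, 0.003, -1.0]]
wrist_force: [2.1, 0.7, 0.1]
grip_width: 0.0223
```

{"method": "step_arm", "body": {
  "motion": [
    [-1.4,-3.14,0,0,0,0],
    [-1.4,-3.14,0,0,0,0],
    [-1.4,-3.14,0,0,0,0],
    [-1.4,-3.14,0,0,0,0],
    [-1.4,-3.14,0,0,0,0],
    [-1.4,-3.14,0,0,0,0],
    [0,0,0,0,0,0],
    [0,0,0,0,0,0]
  ]
}}

```text
time_s: 9.47
ee_pos: [0.5735, 0.0428, 0.0934]
eef_rot: [[-0.991, -0.135, 0.004], [-0.135, 0.991, 0.001], [-0.004, 0.0, -1.0]]
wrist_force: [-1.0, 0.4, -1.0]
grip_width: 0.0228
```

```bash
python3 - <<'E'
from wells import *
s=env.read_state();print(s["ee_pos"],s["time_s"],s["grip_width"])
c,im=shot("wrist","w6.png");print(proj(c,s["ee_pos"]+s["eef_rot"]@np.array([0,0,-.0115])))
for r in nets.regions_of("wrist","ball"):print(round(r["score"],2),r["bbox"])
go((*WL[3],.0575),Y,step=1)
E
```

```text
[0.57347296 0.04282286 0.09339639] 9.4667 0.02280895744837157
[328.16222968 268.54154015]
0.96 [302.6, 235.2, 350.2, 286.5]
0.8 [563.2, 187.2, 604.6, 218.3]
0.59 [310.5, 104.0, 352.1, 144.9]
1 [0.11, 0.01, 3.55, 0.001, 0.003, -0.004]
```

{"method": "step_arm", "body": {
  "motion": [
    [0.1,0,0.8,0,0.003,-0.004],
    [0,0,1.5,0,0,0],
    [0,0,0.7,0,0,0],
    [0,0,0.3,0,0,0],
    [0,0,0,0,0,0],
    [0,0,0,0,0,0]
  ]
}}

```text
time_s: 10.07
ee_pos: [0.5714, 0.0447, 0.0603]
eef_rot: [[-0.99, -0.143, 0.0], [-0.143, 0.99, 0.0], [-0.0, 0.0, -1.0]]
wrist_force: [1.0, 0.5, 0.5]
grip_width: 0.0227
```

{"method": "step_arm", "body": {
  "motion": [
    [0,0,0.2,0,0,0],
    [0,0,0,0,0,0]
  ]
}}

```text
time_s: 10.23
ee_pos: [0.5721, 0.0443, 0.0589]
eef_rot: [[-0.99, -0.142, 0.002], [-0.142, 0.99, 0.0], [-0.002, -0.0, -1.0]]
wrist_force: [-0.5, -0.0, -1.0]
grip_width: 0.0226
```

{"method": "step_arm", "body": {
  "motion": [
    [0,0,0,0,0,0],
    [0,0,0,0,0,0],
    [0,0,0,0,0,0]
  ],
  "hand": 0.5
}}

```text
time_s: 10.48
ee_pos: [0.5722, 0.0441, 0.059]
eef_rot: [[-0.99, -0.142, 0.002], [-0.142, 0.99, 0.0], [-0.002, -0.0, -1.0]]
wrist_force: [-0.4, 0.8, -0.4]
grip_width: 0.0429
```

{"method": "step_arm", "body": {
  "motion": [
    [0,0,-2,0,0,0],
    [0,0,-3,0,0,0],
    [0,0,0,0,0,0],
    [0,0,0,0,0,0]
  ]
}}

```text
time_s: 10.82
ee_pos: [0.574, 0.0442, 0.1112]
eef_rot: [[-0.99, -0.142, 0.006], [-0.142, 0.99, 0.0], [-0.006, -0.001, -1.0]]
wrist_force: [-0.3, -0.3, -1.2]
grip_width: 0.0426
```

```bash
python3 - <<'E'
from wells import *
s=env.read_state();print(s["ee_pos"],s["time_s"],s["grip_width"])
c,im=shot("side","s7.png");eyes.get_image("side")
for r in nets.regions_of("side","ball"):print(round(r["score"],2),r["bbox"])
print(proj(c,(*WL[3],.045)),proj(c,(*WL[1],.045)))
for b in balls("side",im,[(.5333,.3175),(.5437,.2362)],c=c,rad=7):print(b)
P=(.5437,.2362);go((*P,.055),Y); 
E
```

```text
[0.57398522 0.04416158 0.11121836] 10.8167 0.04261571761151152
0.73 [332.5, 303.0, 350.3, 315.4]
0.66 [339.8, 335.2, 354.6, 352.7]
[331.99411849 222.54630312] [362.11943361 221.25969267]
(array([0.5330208 , 0.31588279]), 7.971654891967773, array([0.53298725, 0.31606904]), np.int32(200))
(array([0.54343343, 0.23511832]), 7.3855719566345215, array([0.54350157, 0.23499814]), np.int32(174))
6 [-0.01, 3.23, 0.88, 0.0, -0.0, 0.0]
```

Balls C and D have not moved. Picking D (0.5437, 0.2362) for well 2.

{"method": "step_arm", "body": {
  "motion": [
    [0,3.23,0.88,0,0,0],
    [0,3.23,0.88,0,0,0],
    [0,3.23,0.88,0,0,0],
    [0,3.23,0.88,0,0,0],
    [0,3.23,0.88,0,0,0],
    [0,3.23,0.88,0,0,0],
    [0,0,0,0,0,0],
    [0,0,0,0,0,0],
    [0,0,0,0,0,0]
  ]
}}

```text
time_s: 11.72
ee_pos: [0.5434, 0.2355, 0.0545]
eef_rot: [[-0.99, -0.143, -0.001], [-0.143, 0.99, -0.001], [0.001, -0.001, -1.0]]
wrist_force: [-0.8, 0.4, 0.9]
grip_width: 0.0426
```

```bash
python3 - <<'E'
from wells import *
s=env.read_state();P=(.5437,.2362);print(s["ee_pos"],s["time_s"])
go((*P,.007),Y,step=1); go((*WL[2],.09),Y,start=(*P,.09))
E
```

```text
[0.54340242 0.23550675 0.05453523] 11.7167
1 [-0.05, 0.07, 4.75, -0.001, -0.001, 0.002]
7 [0.0, -3.45, 0.0, 0.0, 0.0, 0.0]
```

{"method": "step_arm", "body": {
  "motion": [
    [0,0.05,2,0,0,0],
    [0,0,1.5,0,0,0],
    [0,0,0.8,0,0,0],
    [0,0,0.4,0,0,0],
    [0,0,0,0,0,0],
    [0,0,0,0,0,0]
  ]
}}

```text
time_s: 12.22
ee_pos: [0.5447, 0.2359, 0.0091]
eef_rot: [[-0.99, -0.141, 0.001], [-0.141, 0.99, 0.0], [-0.001, -0.0, -1.0]]
wrist_force: [-0.1, 0.0, -0.4]
grip_width: 0.0424
```

{"method": "step_arm", "body": {
  "motion": [
    [0,0,0,0,0,0],
    [0,0,0,0,0,0],
    [0,0,0,0,0,0],
    [0,0,0,0,0,0]
  ],
  "hand": 0
}}

```text
time_s: 12.55
ee_pos: [0.5452, 0.2368, 0.0098]
eef_rot: [[-0.99, -0.142, 0.003], [-0.142, 0.99, 0.001], [-0.003, 0.0, -1.0]]
wrist_force: [-0.9, -0.5, 3.9]
grip_width: 0.0225
```

{"method": "step_arm", "body": {
  "motion": [
    [0,0,-2,0,0,0],
    [0,0,-3.2,0,0,0],
    [0,0,-3.2,0,0,0]
  ]
}}

```text
time_s: 12.8
ee_pos: [0.5424, 0.2359, 0.0919]
eef_rot: [[-0.99, -0.142, -0.003], [-0.142, 0.99, -0.001], [0.003, -0.001, -1.0]]
wrist_force: [0.5, -0.1, 0.1]
grip_width: 0.0225
```

{"method": "step_arm", "body": {
  "motion": [
    [0,-3.45,0,0,0,0],
    [0,-3.45,0,0,0,0],
    [0,-3.45,0,0,0,0],
    [0,-3.45,0,0,0,0],
    [0,-3.45,0,0,0,0],
    [0,-3.45,0,0,0,0],
    [0,-3.45,0,0,0,0],
    [0,0,0,0,0,0],
    [0,0,0,0,0,0],
    [0,0,0,0,0,0]
  ]
}}

```text
time_s: 13.63
ee_pos: [0.5781, -0.0024, 0.0925]
eef_rot: [[-0.99, -0.141, 0.0], [-0.141, 0.99, 0.001], [-0.001, 0.001, -1.0]]
wrist_force: [0.7, 0.2, -0.8]
grip_width: 0.0224
```

```bash
python3 - <<'E'
from wells import *
s=env.read_state();print(s["ee_pos"],s["time_s"],s["grip_width"])
c,im=shot("wrist","w8.png");print(proj(c,s["ee_pos"]+s["eef_rot"]@np.array([0,0,-.0095])))
for r in nets.regions_of("wrist","ball"):print(round(r["score"],2),r["bbox"])
for w in WL: print(proj(c,(*w,.043)))
go((*WL[2],.060),Y,step=1)
E
```

```text
[ 0.57813439 -0.00244379  0.09253803] 13.6333 0.022419456714164954
[328.14390318 266.40349583]
0.88 [301.5, 236.4, 348.9, 284.2]
0.77 [375.7, 207.8, 412.0, 239.0]
0.67 [387.6, 108.0, 425.3, 148.0]
0.17 [551.3, 17.7, 638.5, 281.1]
[326.94640748 127.99720299]
[404.02646363 127.95558015]
[326.92979573 220.06401315]
[396.72379227 220.02589938]
1 [0.05, -0.15, 3.25, 0.0, 0.001, 0.002]
```

Balls are seen in wells 1 and 3, exactly at their predicted pixels. Lowering D into well 2.

{"method": "step_arm", "body": {
  "motion": [
    [-0.1,-0.1,0.8,0,0,0],
    [0,0,1.4,0,0,0],
    [0,0,0.7,0,0,0],
    [0,0,0.4,0,0,0],
    [0,0,0,0,0,0],
    [0,0,0,0,0,0]
  ]
}}

```text
time_s: 14.23
ee_pos: [0.5793, -0.003, 0.0593]
eef_rot: [[-0.99, -0.142, 0.0], [-0.142, 0.99, 0.0], [-0.0, 0.0, -1.0]]
wrist_force: [0.2, 0.4, 0.2]
grip_width: 0.0228
```

{"method": "step_arm", "body": {
  "motion": [
    [0,0,0,0,0,0],
    [0,0,0,0,0,0],
    [0,0,0,0,0,0]
  ],
  "hand": 0.5
}}

```text
time_s: 14.48
ee_pos: [0.5803, -0.0035, 0.0605]
eef_rot: [[-0.99, -0.142, 0.002], [-0.142, 0.99, 0.0], [-0.002, -0.0, -1.0]]
wrist_force: [-0.0, -0.1, -0.4]
grip_width: 0.0427
```

{"method": "step_arm", "body": {
  "motion": [
    [0,0,-2,0,0,0],
    [0,0,-3,0,0,0],
    [0,0,0,0,0,0],
    [0,0,0,0,0,0]
  ]
}}

```text
time_s: 14.82
ee_pos: [0.582, -0.0036, 0.1128]
eef_rot: [[-0.99, -0.142, 0.007], [-0.142, 0.99, -0.0], [-0.007, -0.001, -1.0]]
wrist_force: [0.6, 0.5, -0.1]
grip_width: 0.0426
```

```bash
python3 - <<'E'
from wells import *
s=env.read_state();print(s["ee_pos"],s["time_s"],s["grip_width"])
P=(.5333,.3172);go((*P,.055),Y); 
E
```

```text
[ 0.58200966 -0.00363362  0.1127776 ] 14.8167 0.042601468351891596
9 [0.04, 3.61, 0.64, -0.0, 0.001, 0.0]
```

{"method": "step_arm", "body": {
  "motion": [
    [0.04,3.61,0.64,0,0,0],
    [0.04,3.61,0.64,0,0,0],
    [0.04,3.61,0.64,0,0,0],
    [0.04,3.61,0.64,0,0,0],
    [0.04,3.61,0.64,0,0,0],
    [0.04,3.61,0.64,0,0,0],
    [0.04,3.61,0.64,0,0,0],
    [0.04,3.61,0.64,0,0,0],
    [0.04,3.61,0.64,0,0,0],
    [0,0,0,0,0,0]
  ]
}}

```text
time_s: 15.65
ee_pos: [0.5276, 0.3228, 0.05]
eef_rot: [[-0.989, -0.146, -0.001], [-0.146, 0.989, 0.001], [0.001, 0.002, -1.0]]
wrist_force: [0.3, -0.3, 0.6]
grip_width: 0.0425
```

{"method": "step_arm", "body": {
  "motion": [
    [0,0,0,0,0,0],
    [0,0,0,0,0,0]
  ]
}}

```text
time_s: 15.82
ee_pos: [0.5292, 0.3172, 0.0511]
eef_rot: [[-0.99, -0.143, -0.0], [-0.143, 0.99, -0.001], [0.001, -0.001, -1.0]]
wrist_force: [0.6, -0.7, 0.5]
grip_width: 0.0422
```

```bash
python3 - <<'E'
from wells import *
s=env.read_state();P=(.5333,.3172);print(s["ee_pos"],s["time_s"])
go((*P,.007),Y,step=1); go((*WL[0],.09),Y,start=(*P,.09))
E
```

```text
[0.52923932 0.31720761 0.05113506] 15.8167
1 [-0.4, -0.05, 4.41, -0.001, -0.001, 0.002]
9 [0.7, -3.59, 0.0, 0.0, 0.0, 0.0]
```

{"method": "step_arm", "body": {
  "motion": [
    [-0.35,0,1.6,0,0,0],
    [0,0,1.4,0,0,0],
    [0,0,0.8,0,0,0],
    [0,0,0.5,0,0,0],
    [0,0,0,0,0,0],
    [0,0,0,0,0,0],
    [0,0,0,0,0,0]
  ]
}}

```text
time_s: 16.4
ee_pos: [0.5339, 0.3181, 0.0096]
eef_rot: [[-0.99, -0.141, 0.002], [-0.141, 0.99, 0.0], [-0.002, 0.0, -1.0]]
wrist_force: [-0.1, -0.1, -0.3]
grip_width: 0.0429
```

{"method": "step_arm", "body": {
  "motion": [
    [0.05,0,0.1,0,0,0],
    [0,0,0,0,0,0],
    [0,0,0,0,0,0],
    [0,0,0,0,0,0]
  ],
  "hand": 0
}}

```text
time_s: 16.73
ee_pos: [0.5335, 0.3184, 0.0089]
eef_rot: [[-0.99, -0.142, 0.002], [-0.142, 0.99, 0.001], [-0.002, 0.0, -1.0]]
wrist_force: [0.1, -0.7, 2.8]
grip_width: 0.0226
```

{"method": "step_arm", "body": {
  "motion": [
    [0,0,-2,0,0,0],
    [0,0,-3.2,0,0,0],
    [0,0,-3.2,0,0,0]
  ]
}}

```text
time_s: 16.98
ee_pos: [0.5312, 0.3173, 0.0911]
eef_rot: [[-0.99, -0.142, -0.003], [-0.142, 0.99, -0.002], [0.003, -0.001, -1.0]]
wrist_force: [1.0, 0.1, 0.0]
grip_width: 0.0227
```

{"method": "step_arm", "body": {
  "motion": [
    [0.7,-3.59,0,0,0,0],
    [0.7,-3.59,0,0,0,0],
    [0.7,-3.59,0,0,0,0],
    [0.7,-3.59,0,0,0,0],
    [0.7,-3.59,0,0,0,0],
    [0.7,-3.59,0,0,0,0],
    [0.7,-3.59,0,0,0,0],
    [0.7,-3.59,0,0,0,0],
    [0.7,-3.59,0,0,0,0]
  ]
}}

```text
time_s: 17.73
ee_pos: [0.5158, -0.0122, 0.0921]
eef_rot: [[-0.99, -0.142, 0.001], [-0.142, 0.99, 0.0], [-0.001, 0.0, -1.0]]
wrist_force: [0.8, -1.0, -1.0]
grip_width: 0.0229
```

{"method": "step_arm", "body": {
  "motion": [
    [0,0,0,0,0,0],
    [0,0,0,0,0,0],
    [0,0,0,0,0,0]
  ]
}}

```text
time_s: 17.98
ee_pos: [0.5162, -0.0106, 0.092]
eef_rot: [[-0.99, -0.141, 0.001], [-0.141, 0.99, 0.001], [-0.001, 0.001, -1.0]]
wrist_force: [-0.3, 0.5, -1.2]
grip_width: 0.0231
```

```bash
python3 - <<'E'
from wells import *
s=env.read_state();print(s["ee_pos"],s["time_s"],s["grip_width"])
c,im=shot("wrist","w9.png");print(proj(c,s["ee_pos"]+s["eef_rot"]@np.array([0,0,-.0075])))
for r in nets.regions_of("wrist","ball"):print(round(r["score"],2),r["bbox"])
for w in WL: print(proj(c,(*w,.043)))
go((*WL[0],.0595),Y,step=1)
E
```

```text
[ 0.51623474 -0.01056762  0.09199395] 17.9833 0.023103855142531035
[328.12241678 264.30926855]
0.9 [307.4, 290.4, 344.8, 316.2]
0.78 [302.6, 236.6, 348.9, 289.4]
0.69 [378.8, 207.6, 414.3, 238.1]
[325.92750628 220.91990647]
[395.85437686 220.86848977]
[326.0202933  297.11906906]
[389.89084186 297.07429159]
1 [0.03, -0.21, 3.25, 0.0, 0.001, 0.002]
```

{"method": "step_arm", "body": {
  "motion": [
    [0,-0.1,0.8,0,0,0],
    [0,0,1.4,0,0,0],
    [0,0,0.7,0,0,0],
    [0,0,0.35,0,0,0],
    [0,0,0,0,0,0],
    [0,0,0,0,0,0]
  ]
}}

```text
time_s: 18.58
ee_pos: [0.5164, -0.0112, 0.0592]
eef_rot: [[-0.99, -0.142, 0.0], [-0.142, 0.99, 0.0], [-0.0, 0.0, -1.0]]
wrist_force: [-0.3, 0.0, 0.0]
grip_width: 0.0227
```

{"method": "step_arm", "body": {
  "motion": [
    [0,0,0,0,0,0],
    [0,0,0,0,0,0],
    [0,0,0,0,0,0]
  ],
  "hand": 0.5
}}

```text
time_s: 18.83
ee_pos: [0.5172, -0.0117, 0.0603]
eef_rot: [[-0.99, -0.142, 0.002], [-0.142, 0.99, 0.0], [-0.002, -0.0, -1.0]]
wrist_force: [-0.4, -0.2, -0.5]
grip_width: 0.0428
```

{"method": "step_arm", "body": {
  "motion": [
    [0,0,-2,0,0,0],
    [0,0,-4,0,0,0],
    [0,0,-4,0,0,0],
    [0,0,0,0,0,0],
    [0,0,0,0,0,0]
  ]
}}

```text
time_s: 19.25
ee_pos: [0.5196, -0.012, 0.1638]
eef_rot: [[-0.99, -0.142, 0.01], [-0.142, 0.99, -0.0], [-0.009, -0.002, -1.0]]
wrist_force: [0.6, 0.4, -0.5]
grip_width: 0.0427
```

```bash
python3 - <<'E'
from wells import *
s=env.read_state();print(s["ee_pos"],s["time_s"],s["grip_width"])
c,im=shot("wrist","w10.png")
for w in WL: print(proj(c,(*w,.043)))
for r in nets.regions_of("wrist","ball"):print(round(r["score"],2),r["bbox"])
go((.505,-.248,.16),np.radians(-22.5)); 
E
```

```text
[ 0.51955668 -0.011951    0.16379921] 19.25 0.04268432108529021
[328.34532713 185.80857935]
[381.25946693 185.85740396]
[328.18581975 246.78628125]
[377.47451488 246.85189423]
0.96 [315.6, 172.6, 341.7, 199.1]
0.87 [313.5, 240.3, 344.2, 259.7]
0.77 [368.4, 175.5, 397.1, 199.2]
0.61 [364.6, 237.8, 389.4, 254.4]
6 [[0.74, -3.87, -0.01, 0.0, 0.0, 0.089], [0.4, -3.92, -0.01, 0.0, 0.0, 0.089], [0.05, -3.94, -0.01, 0.0, 0.0, 0.089], [-0.31, -3.93, -0.01, 0.0, 0.0, 0.089], [-0.65, -3.89, -0.01, 0.0, 0.0, 0.089], [-1.0, -3.81, -0.01, 0.0, 0.0, 0.089]]
```

View pics/w10.png

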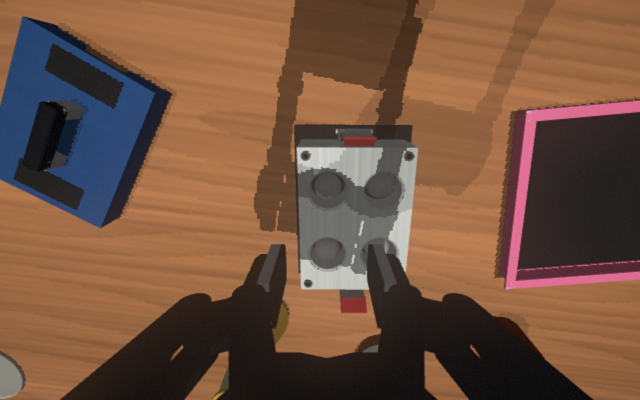

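All four balls are in their wells: (328,186), (382,187), (327,250) and (378,248). Now the lid.

{"method": "step_arm", "body": {
  "motion": [
    [0.74,-3.87,0,0,0,0.089],
    [0.4,-3.92,0,0,0,0.089],
    [0.05,-3.94,0,0,0,0.089],
    [-0.31,-3.93,0,0,0,0.089],
    [-0.65,-3.89,0,0,0,0.089],
    [-1.0,-3.81,0,0,0,0.089],
    [0,0,0,0,0,0],
    [0,0,0,0,0,0],
    [0,0,0,0,0,0]
  ]
}}

```text
time_s: 20.1
ee_pos: [0.5039, -0.2471, 0.1575]
eef_rot: [[-0.924, 0.382, -0.002], [0.382, 0.924, 0.003], [0.003, 0.001, -1.0]]
wrist_force: [-0.3, -0.0, -0.2]
grip_width: 0.0427
```

```bash
cat > fitl.py <<'E'
from wells import *
from scipy.optimize import least_squares
np.set_printoptions(precision=4,suppress=True)
s=env.read_state();print(s["time_s"],s["ee_pos"],s["eef_rot"][:,2])
c,im=shot("wrist","w11.png"); views=[("wrist",c,im,"blue")]
cs={}
for n in("top","side"): views.append((n,cam(n),cv2.imread(f"pics/{n}1.png")[:,:,::-1].copy(),"blue"))
# plate top outline = blue-hull silhouettes: project full lid box, compare hull corners by mask moments/IoU
def box(p,zs=(0.006,.030)):
    R=np.array([[np.cos(p[2]),-np.sin(p[2])],[np.sin(p[2]),np.cos(p[2])]])
    return [(*(R@np.array(a)+p[:2]),z) for a in((-.075,-.056),(-.075,.056),(.075,.056),(.075,-.056)) for z in zs]
def fit(views,p0,zs):
    D=[]
    for n,c,im,_ in views:
        h=cv2.cvtColor(im,cv2.COLOR_RGB2HSV); m=((h[...,0]>100)&(h[...,0]<125)&(h[...,1]>120)).astype(np.uint8)
        u=np.array([proj(c,q) for q in box(p0,zs)]); w=np.zeros_like(m);mg=25 if n=="wrist" else 10
        cv2.fillPoly(w,[cv2.convexHull(u.astype(np.int32))],1); w=cv2.dilate(w,np.ones((mg,mg),np.uint8)); m&=w
        pts=np.argwhere(m)[:,::-1].astype(np.float32); N,l,st,_=cv2.connectedComponentsWithStats(m); i=1+np.argmax(st[1:,4]); pts=np.argwhere(l==i)[:,::-1].astype(np.float32)
        D.append((c,cv2.convexHull(pts).reshape(-1,2)))
    def res(p):
        r=[]
        for c,H in D:
            hp=cv2.convexHull(np.array([proj(c,q) for q in box(p,zs)],np.float32))
            # support function comparison in 48 directions
            for a in np.linspace(0,2*np.pi,48,endpoint=False):
                d=np.array([np.cos(a),np.sin(a)]); r.append((H@d).max()-(hp.reshape(-1,2)@d).max())
        return np.array(r)
    f=least_squares(res,p0,loss="soft_l1",diff_step=1e-4,x_scale=[.01,.01,.1]);return f.x,np.sqrt(np.mean(f.fun**2))
E
python3 - <<'E'
from fitl import *
p0=[.505,-.25,np.radians(-22.5)]
for k in("wrist","top","side"):
    x,e=fit([v for v in views if v[0]==k],p0,(0.,.030)); print(k,x,np.degrees(x[2]),e)
for k in("lid_handle","lid_end"):
    for r in nets.mark_of("wrist",k): print(k,round(r["score"],2),r["at"],ray(views[0][1],r["at"],.051 if k[4]=="h" else .03))
E
```

```text
20.1 [ 0.5039 -0.2471  0.1575] [-0.0022  0.0025 -1.    ]
wrist [ 0.5145 -0.2461 -0.3246] -18.600560987220526 37.9942367281582
top [ 0.5046 -0.253  -0.4101] -23.49732929893173 0.9912314236463717
side [ 0.5042 -0.2583 -0.3996] -22.896528285788474 1.7051884736594045
lid_handle 0.72 [321.7, 201.1] [ 0.5074 -0.2535  0.051 ]
lid_end 0.96 [324.6, 128.8] [ 0.4531 -0.2282  0.03  ]
lid_end 0.93 [323.6, 247.1] [ 0.5594 -0.2735  0.03  ]
```

View pics/w11.png

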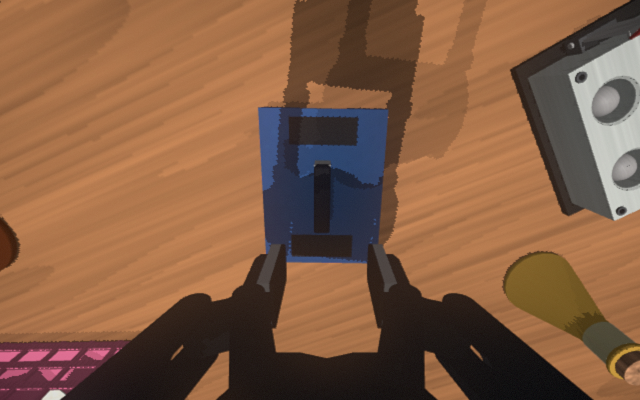

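The wrist view shows the lid square to the tool, plate corners about (259,107), (389,107), (383,262), (266,262), handle from (322,163) to (322,232). The block with its balls is on the right.

```bash
python3 - <<'E'
from wells import *
np.set_printoptions(precision=4,suppress=True)
c=cam("wrist");s=env.read_state();R=s["eef_rot"]
im=cv2.imread("pics/w11.png");h=cv2.cvtColor(im,cv2.COLOR_BGR2HSV)
m=((h[...,0]>100)&(h[...,0]<128)&(h[...,1]>90)).astype(np.uint8)
for v in(115,150,240): 
    x=np.where(m[v,230:420])[0]+230; print(v,x.min(),x.max(),[ray(c,(q,v),.030)[:2] for q in(x.min(),x.max())])
for u in(262,275,380): 
    y=np.where(m[90:300,u])[0]+90; print(u,y.min(),y.max())
C=[(259,107),(389,107),(383.5,262),(266,262)]
Q=np.array([ray(c,q,.030) for q in C]);print(Q[:,:2],Q.mean(0)); d=(Q[2]+Q[3]-Q[0]-Q[1])/2;print(np.linalg.norm(d),np.degrees(np.arctan2(d[1],d[0])))
d=(Q[1]+Q[2]-Q[0]-Q[3])/2;print(np.linalg.norm(d),np.degrees(np.arctan2(-d[0],d[1])))
H=[ray(c,q,.058) for q in((322,165),(322.5,232))];print(H,(H[0]+H[1])/2)
print(h[140:150:9,300:340:10].tolist()[0], [im[185,i].sum() for i in range(305,340)])
E
```

```text
115 259 387 [array([ 0.4219, -0.2758]), array([ 0.4641, -0.1731])]
150 261 384 [array([ 0.4499, -0.2877]), array([ 0.492 , -0.1854])]
240 266 376 [array([ 0.5323, -0.3228]), array([ 0.5738, -0.2218])]
262 108 180
275 108 181
380 109 197
[[ 0.4159 -0.2729]
 [ 0.4584 -0.1694]
 [ 0.6002 -0.2229]
 [ 0.5546 -0.3337]] [ 0.5073 -0.2497  0.03  ]
0.1514290476116929 -22.185951990756422
0.11584950755695543 -22.353480155014086
[array([ 0.4779, -0.2396,  0.058 ]), array([ 0.5337, -0.2623,  0.058 ])] [ 0.5058 -0.2509  0.058 ]
[[0, 26, 50], [175, 32, 48], [165, 24, 43], [165, 24, 43]] [np.uint64(158), np.uint64(156), np.uint64(156), np.uint64(155), np.uint64(157), np.uint64(156), np.uint64(151), np.uint64(156), np.uint64(145), np.uint64(79), np.uint64(70), np.uint64(80), np.uint64(68), np.uint64(73), np.uint64(72), np.uint64(80), np.uint64(75), np.uint64(69), np.uint64(77), np.uint64(72), np.uint64(75), np.uint64(75), np.uint64(76), np.uint64(69), np.uint64(78), np.uint64(96), np.uint64(115), np.uint64(119), np.uint64(129), np.uint64(151), np.uint64(154), np.uint64(151), np.uint64(152), np.uint64(156), np.uint64(156)]
```

```bash
python3 - <<'E'
from wells import *
go((.5058,-.2518,.036),np.radians(-22.5),step=1)
E
```

```text
1 [-0.31, -0.49, 12.27, 0.001, -0.001, 0.003]
```

{"method": "step_arm", "body": {
  "motion": [
    [-0.2,-0.3,3.5,0,0,0],
    [-0.1,-0.2,3.5,0,0,0],
    [0,0,2.5,0,0,0],
    [0,0,1.5,0,0,0],
    [0,0,0.8,0,0,0],
    [0,0,0,0,0,0],
    [0,0,0,0,0,0],
    [0,0,0,0,0,0]
  ]
}}

```text
time_s: 20.92
ee_pos: [0.5076, -0.2538, 0.0431]
eef_rot: [[-0.925, 0.381, 0.003], [0.381, 0.925, -0.001], [-0.004, 0.0, -1.0]]
wrist_force: [1.8, 0.6, 0.6]
grip_width: 0.043
```

{"method": "step_arm", "body": {
  "motion": [
    [0.12,0.1,0.6,0,0,0],
    [0,0,0.2,0,0,0],
    [0,0,0,0,0,0],
    [0,0,0,0,0,0]
  ]
}}

```text
time_s: 21.25
ee_pos: [0.5055, -0.2523, 0.0337]
eef_rot: [[-0.924, 0.382, 0.001], [0.382, 0.924, -0.0], [-0.001, 0.0, -1.0]]
wrist_force: [-0.4, 0.6, -0.2]
grip_width: 0.0424
```

{"method": "step_arm", "body": {
  "motion": [
    [0,0,0,0,0,0],
    [0,0,0,0,0,0],
    [0,0,0,0,0,0],
    [0,0,0,0,0,0],
    [0,0,0,0,0,0]
  ],
  "hand": 0,
  "newtons": 80
}}

```text
time_s: 21.67
ee_pos: [0.5059, -0.2525, 0.0339]
eef_rot: [[-0.924, 0.382, 0.002], [0.382, 0.924, -0.0], [-0.002, 0.0, -1.0]]
wrist_force: [0.1, -0.4, 1.5]
grip_width: 0.0125
```

{"method": "step_arm", "body": {
  "motion": [
    [0,0,-1.5,0,0,0],
    [0,0,-3,0,0,0],
    [0,0,-3.5,0,0,0],
    [0,0,-3.2,0,0,0],
    [0,0,0,0,0,0],
    [0,0,0,0,0,0]
  ]
}}

```text
time_s: 22.17
ee_pos: [0.5068, -0.253, 0.1477]
eef_rot: [[-0.924, 0.382, 0.005], [0.382, 0.924, -0.002], [-0.006, -0.0, -1.0]]
wrist_force: [-0.0, 0.4, -2.9]
grip_width: 0.0127
```

```bash
python3 - <<'E'
from wells import *
s=env.read_state();print(s["ee_pos"],s["wrist_force"],s["grip_width"])
go((.5437,.0164,.145),Y,step=.033)
E
```

```text
[ 0.50683483 -0.25303159  0.1476784 ] [-0.03956495  0.37147991 -2.87284386] 0.012714143014491138
9 [[0.76, 2.92, 0.03, -0.0, 0.001, -0.059], [0.59, 2.96, 0.03, -0.0, 0.001, -0.059], [0.41, 2.99, 0.03, -0.0, 0.001, -0.059], [0.24, 3.01, 0.03, -0.0, 0.001, -0.059], [0.06, 3.02, 0.03, -0.0, 0.001, -0.059], [-0.12, 3.02, 0.03, -0.0, 0.001, -0.059], [-0.3, 3.01, 0.03, -0.0, 0.001, -0.059], [-0.48, 2.98, 0.03, -0.0, 0.001, -0.059], [-0.65, 2.95, 0.03, -0.0, 0.001, -0.059]]
```

{"method": "step_arm", "body": {
  "motion": [
    [0.76,2.92,0.03,0,0,-0.059],
    [0.59,2.96,0.03,0,0,-0.059],
    [0.41,2.99,0.03,0,0,-0.059],
    [0.24,3.01,0.03,0,0,-0.059],
    [0.06,3.02,0.03,0,0,-0.059],
    [-0.12,3.02,0.03,0,0,-0.059],
    [-0.3,3.01,0.03,0,0,-0.059],
    [-0.48,2.98,0.03,0,0,-0.059],
    [-0.65,2.95,0.03,0,0,-0.059],
    [0,0,0,0,0,0]
  ]
}}

```text
time_s: 23.0
ee_pos: [0.5406, 0.0218, 0.1399]
eef_rot: [[-0.99, -0.144, -0.004], [-0.144, 0.99, 0.003], [0.003, 0.003, -1.0]]
wrist_force: [0.2, -0.1, -3.5]
grip_width: 0.0125
```

{"method": "step_arm", "body": {
  "motion": [
    [0,0,0,0,0,0],
    [0,0,0,0,0,0],
    [0,0,0,0,0,0],
    [0,0,0,0,0,0]
  ]
}}

```text
time_s: 23.33
ee_pos: [0.5418, 0.016, 0.142]
eef_rot: [[-0.991, -0.137, -0.0], [-0.137, 0.991, -0.0], [0.0, -0.0, -1.0]]
wrist_force: [-0.2, -0.9, -3.3]
grip_width: 0.0123
```

```bash
python3 - <<'E'
from wells import *
s=env.read_state();print(s["ee_pos"],s["eef_rot"],s["time_s"])
c,im=shot("wrist","w12.png");cs,i2=shot("side","s12.png")
a=im[90:400,170:480,::-1];b=cv2.resize(i2[120:260,280:420,::-1],None,fx=3,fy=3)
o=np.zeros((420,310+420,3),np.uint8);o[:310,:310]=a;o[:420,310:]=b;cv2.imwrite("pics/c12.png",o)
go((.5437,.0164,.14),Y,step=1)
# predicted near plate edge and block near-end references in wrist image
z=s["ee_pos"][2]-.034+.030
for q in((-.075,-.056),(-.075,.056),(-.073,0)): print("lid",q,proj(c,(*B(*q),z)))
for q in((-.069,-.05),(-.069,.05)): print("deck",q,proj(c,(*B(*q),.056)))
E
```

```text
[0.54181496 0.01598551 0.14204582] [[-9.90552242e-01 -1.37135058e-01 -4.81865327e-04]
 [-1.37135010e-01  9.90552357e-01 -1.32680888e-04]
 [ 4.95508036e-04 -6.53467452e-05 -9.99999875e-01]] 23.3333
1 [-0.15, 0.02, 0.26, -0.0, 0.0, -0.004]
lid (-0.075, -0.056) [208.57858329 114.91581431]
lid (-0.075, 0.056) [447.47694872 113.88689285]
lid (-0.073, 0) [327.95477371 118.79982365]
deck (-0.069, -0.05) [259.22920124 117.00110898]
deck (-0.069, 0.05) [395.69117345 116.41521305]
```

View pics/c12.png

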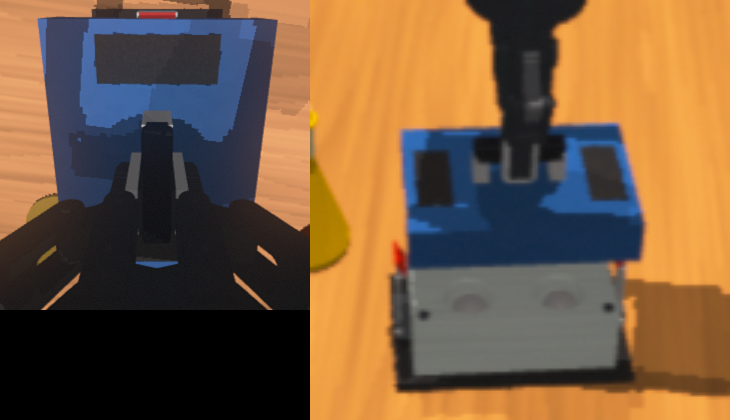

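The wrist crop shows the lid held square, near edge at image row ≈109, corners in columns 208 and 447 as predicted, with the red catch tip behind it. In the side crop the lid hovers level over the block. It sits about 2 mm toward the base, so I refine this.

```bash
python3 - <<'E'
from wells import *
s=env.read_state();c=cam("wrist");im=cv2.imread("pics/w12.png");h=cv2.cvtColor(im,cv2.COLOR_BGR2HSV)
m=((h[...,0]>100)&(h[...,0]<128)&(h[...,1]>90)&(h[...,2]>40))
rows=[np.where(m[90:200,u])[0].min()+90 for u in(215,230,250,400,420,440)];print("lid edge rows",rows)
for v in(115,140,170): x=np.where(m[v])[0];x=x[(x>190)&(x<465)];print(v,x.min(),x.max())
r=((h[...,0]<8)|(h[...,0]>172))&(h[...,1]>150)&(h[...,2]>90); r[:90]=0;r[125:]=0; p=np.argwhere(r[:, 280:370]);print("red",p.min(0)+[0,280],p.max(0)+[0,280])
z=s["ee_pos"][2]-.004
def back(v): # block-frame x of plate edge at row v
    q=ray(c,(328,v),z)-np.array([.5437,.0164,0]); return q[0]*np.cos(Y)+q[1]*np.sin(Y)
print([round(back(v)*1000,1) for v in(107,108,109,110,111)])
for d in(.056,): print("flare top",proj(c,(*B(-.0785,0),d+.021)), "nose",proj(c,(*B(-.0715,0),d+.008)))
go((.5437,.0164,.14),Y,step=1)
E
```

```text
Traceback (most recent call last):
ValueError: zero-size array to reduction operation minimum which has no identity
```

```bash
python3 - <<'E'
from wells import *
s=env.read_state();c=cam("wrist");im=cv2.imread("pics/w12.png").astype(int)
m=(im[...,0]>im[...,2]+12)&(im[...,0]>40)
def f(a,o=0): a=np.where(a)[0]; return (a.min()+o,a.max()+o) if len(a) else None
print("rows",[f(m[90:130,u],90) for u in(215,230,250,270,400,420,440)])
for v in(113,115,140,170): print(v,f(m[v,190:465],190))
r=(im[...,2]>110)&(im[...,1]<60); p=np.argwhere(r[90:125,280:370]);print("red",p.min(0)+[90,280],p.max(0)+[90,280])
z=s["ee_pos"][2]-.004
def back(v):
    q=ray(c,(328,v),z)-np.array([.5437,.0164,0]); return q[0]*np.cos(Y)+q[1]*np.sin(Y)
print([round(back(v)*1000,1) for v in(107,108,109,110,111)])
print("flare top",proj(c,(*B(-.0785,-.012),.077)),proj(c,(*B(-.0785,.012),.077)), "nose",proj(c,(*B(-.0715,0),.064)))
E
```

```text
rows [(np.int64(108), np.int64(129)), (np.int64(108), np.int64(129)), (np.int64(108), np.int64(129)), (np.int64(108), np.int64(124)), (np.int64(109), np.int64(129)), (np.int64(109), np.int64(129)), (np.int64(110), np.int64(129))]
113 (np.int64(208), np.int64(445))
115 (np.int64(208), np.int64(445))
140 (np.int64(211), np.int64(437))
170 (np.int64(215), np.int64(437))
red [103 309] [108 344]
[np.float64(-77.9), np.float64(-77.5), np.float64(-77.0), np.float64(-76.6), np.float64(-76.1)]
flare top [309.28241883 103.09678874] [345.75878813 102.93303142] nose [327.48565838 113.02303664]
```

The block matches its fit: flare top seen at row 103, predicted 103.1. The lid's edge is 2.3 mm short, so I shift outward and descend to just above the flares.

{"method": "step_arm", "body": {
  "motion": [
    [-0.23,0.04,1.0,0,0,-0.005],
    [0,0,1.5,0,0,0],
    [0,0,1.2,0,0,0],
    [0,0,0.6,0,0,0],
    [0,0,0,0,0,0],
    [0,0,0,0,0,0],
    [0,0,0,0,0,0],
    [0,0,0,0,0,0]
  ]
}}

```text
time_s: 24.1
ee_pos: [0.5455, 0.0178, 0.1007]
eef_rot: [[-0.99, -0.144, 0.003], [-0.144, 0.99, 0.0], [-0.003, -0.0, -1.0]]
wrist_force: [0.3, -0.8, -2.2]
grip_width: 0.013
```

```bash
cat > edge.py <<'E'
from wells import *
s=env.read_state();c,img=shot("wrist","w13.png");im=img[:,:,::-1].astype(int);print(s["time_s"],s["ee_pos"],s["eef_rot"][0],s["wrist_force"])
m=(im[...,0]>im[...,2]+12)&(im[...,0]>40)
def f(a,o=0): a=np.where(a)[0]; return (int(a.min()+o),int(a.max()+o)) if len(a) else None
rows=[f(m[90:130,u],90)[0] for u in(215,230,250,270,400,420,440)];print("rows",rows)
for v in(113,140): print(v,f(m[v,190:465],190))
r=(im[...,2]>110)&(im[...,1]<60); p=np.argwhere(r[70:125,280:370]);print("red",(p.min(0)+[70,280],p.max(0)+[70,280]) if len(p) else None)
z=s["ee_pos"][2]-.004
q=ray(c,(328,np.mean(rows)-.5),z)-np.array([.5437,.0164,0]);print("edge x mm",1000*(q[0]*np.cos(Y)+q[1]*np.sin(Y)))
print("flare top pred",proj(c,(*B(-.0785,-.012),.077)),proj(c,(*B(-.0785,.012),.077)),"lid corners pred",proj(c,(*B(-.075,-.056),z)),proj(c,(*B(-.075,.056),z)))
go((.5437,.0164,.0),Y,step=1)
E
python3 edge.py
```

```text
24.1 [0.54546895 0.01775435 0.1006979 ] [-0.98961478 -0.14372189  0.00256936] [ 0.27758011 -0.798613   -2.18577948]
rows [108, 108, 108, 108, 108, 109, 110]
113 (208, 445)
140 (211, 437)
red (array([ 95, 304]), array([108, 348]))
edge x mm -74.04591259707469
flare top pred [303.42193334  97.54176647] [349.38588123  97.66143226] lid corners pred [205.68304708 105.46776488] [447.04659509 106.09504263]
1 [0.22, -0.11, 10.08, -0.0, 0.003, 0.003]
```

{"method": "step_arm", "body": {
  "motion": [
    [0.05,-0.03,0.5,0,0,0],
    [0,0,0.4,0,0,0],
    [0,0,0.3,0,0,0],
    [0,0,0,0,0,0],
    [0,0,0,0,0,0],
    [0,0,0,0,0,0]
  ]
}}

```text
time_s: 24.65
ee_pos: [0.5442, 0.0174, 0.0878]
eef_rot: [[-0.99, -0.144, 0.001], [-0.144, 0.99, 0.0], [-0.001, 0.0, -1.0]]
wrist_force: [-1.1, 0.6, -2.9]
grip_width: 0.0126
```

{"method": "step_arm", "body": {
  "motion": [
    [0,0,0.2,0,0,0],
    [0,0,0,0,0,0],
    [0,0,0,0,0,0]
  ]
}}

```text
time_s: 24.9
ee_pos: [0.5442, 0.0174, 0.0858]
eef_rot: [[-0.99, -0.144, 0.001], [-0.144, 0.99, 0.0], [-0.001, 0.0, -1.0]]
wrist_force: [-0.4, 0.3, -2.3]
grip_width: 0.0125
```

{"method": "step_arm", "body": {
  "motion": [
    [0,0,0.15,0,0,0],
    [0,0,0,0,0,0],
    [0,0,0,0,0,0]
  ]
}}

```text
time_s: 25.15
ee_pos: [0.5442, 0.0174, 0.0843]
eef_rot: [[-0.99, -0.144, 0.001], [-0.144, 0.99, 0.0], [-0.001, 0.0, -1.0]]
wrist_force: [-0.5, 0.1, -2.7]
grip_width: 0.0124
```

{"method": "step_arm", "body": {
  "motion": [
    [0,0,0.15,0,0,0],
    [0,0,0,0,0,0],
    [0,0,0,0,0,0]
  ]
}}

```text
time_s: 25.4
ee_pos: [0.5442, 0.0174, 0.0828]
eef_rot: [[-0.99, -0.144, 0.001], [-0.144, 0.99, 0.0], [-0.001, 0.0, -1.0]]
wrist_force: [-0.7, -0.2, -2.4]
grip_width: 0.0122
```

{"method": "step_arm", "body": {
  "motion": [
    [0,0,0.1,0,0,0],
    [0,0,0,0,0,0],
    [0,0,0,0,0,0]
  ]
}}

```text
time_s: 25.65
ee_pos: [0.5445, 0.0174, 0.082]
eef_rot: [[-0.99, -0.144, 0.001], [-0.144, 0.99, 0.0], [-0.001, -0.0, -1.0]]
wrist_force: [-0.6, 0.2, -2.0]
grip_width: 0.0122
```

{"method": "step_arm", "body": {
  "motion": [
    [0,0,0.1,0,0,0],
    [0,0,0,0,0,0],
    [0,0,0,0,0,0]
  ]
}}

```text
time_s: 25.9
ee_pos: [0.5447, 0.0174, 0.0812]
eef_rot: [[-0.99, -0.144, 0.002], [-0.144, 0.99, 0.0], [-0.002, -0.0, -1.0]]
wrist_force: [0.9, 0.8, -0.3]
grip_width: 0.0125
```

Contact begins at the expected flare height (0.081), so the walls are already past the deck edges. Pressing down gradually.

{"method": "step_arm", "body": {
  "motion": [
    [0,0,0.1,0,0,0],
    [0,0,0,0,0,0],
    [0,0,0,0,0,0]
  ]
}}

```text
time_s: 26.15
ee_pos: [0.545, 0.0174, 0.0806]
eef_rot: [[-0.99, -0.144, 0.002], [-0.144, 0.99, 0.0], [-0.002, -0.0, -1.0]]
wrist_force: [-0.8, 0.4, 4.5]
grip_width: 0.0123
```

{"method": "step_arm", "body": {
  "motion": [
    [0,0,0.1,0,0,0],
    [0,0,0,0,0,0],
    [0,0,0,0,0,0]
  ]
}}

```text
time_s: 26.4
ee_pos: [0.5451, 0.0174, 0.0797]
eef_rot: [[-0.99, -0.144, 0.003], [-0.144, 0.99, 0.0], [-0.003, -0.0, -1.0]]
wrist_force: [-0.2, -0.1, 4.9]
grip_width: 0.0122
```

{"method": "step_arm", "body": {
  "motion": [
    [0,0,0.1,0,0,0],
    [0,0,0,0,0,0],
    [0,0,0,0,0,0]
  ]
}}

```text
time_s: 26.65
ee_pos: [0.5453, 0.0173, 0.079]
eef_rot: [[-0.99, -0.144, 0.003], [-0.144, 0.99, 0.0], [-0.003, -0.0, -1.0]]
wrist_force: [0.1, -0.6, 6.3]
grip_width: 0.0125
```

{"method": "step_arm", "body": {
  "motion": [
    [0,0,0.15,0,0,0],
    [0,0,0,0,0,0],
    [0,0,0,0,0,0]
  ]
}}

```text
time_s: 26.9
ee_pos: [0.5454, 0.0173, 0.0777]
eef_rot: [[-0.99, -0.144, 0.003], [-0.144, 0.99, -0.0], [-0.003, -0.0, -1.0]]
wrist_force: [-1.3, -0.5, 7.4]
grip_width: 0.0127
```

{"method": "step_arm", "body": {
  "motion": [
    [0,0,0.15,0,0,0],
    [0,0,0,0,0,0],
    [0,0,0,0,0,0]
  ]
}}

```text
time_s: 27.15
ee_pos: [0.5456, 0.0173, 0.0765]
eef_rot: [[-0.99, -0.144, 0.004], [-0.144, 0.99, -0.0], [-0.004, -0.001, -1.0]]
wrist_force: [-1.3, 0.3, 8.7]
grip_width: 0.0127
```

{"method": "step_arm", "body": {
  "motion": [
    [0,0,0.15,0,0,0],
    [0,0,0,0,0,0],
    [0,0,0,0,0,0]
  ]
}}

```text
time_s: 27.4
ee_pos: [0.5452, 0.0172, 0.0748]
eef_rot: [[-0.99, -0.144, 0.003], [-0.144, 0.99, -0.0], [-0.003, -0.001, -1.0]]
wrist_force: [-1.0, -0.8, 5.7]
grip_width: 0.0126
```

{"method": "step_arm", "body": {
  "motion": [
    [0,0,0.15,0,0,0],
    [0,0,0,0,0,0],
    [0,0,0,0,0,0]
  ]
}}

```text
time_s: 27.65
ee_pos: [0.5443, 0.0173, 0.0716]
eef_rot: [[-0.99, -0.144, 0.001], [-0.144, 0.99, -0.0], [-0.001, -0.0, -1.0]]
wrist_force: [1.2, -0.5, 0.7]
grip_width: 0.0123
```

{"method": "step_arm", "body": {
  "motion": [
    [0,0,0.15,0,0,0],
    [0,0,0,0,0,0],
    [0,0,0,0,0,0]
  ]
}}

```text
time_s: 27.9
ee_pos: [0.5442, 0.0174, 0.0701]
eef_rot: [[-0.99, -0.144, 0.001], [-0.144, 0.99, 0.0], [-0.001, -0.0, -1.0]]
wrist_force: [1.9, -0.7, -0.1]
grip_width: 0.0123
```

{"method": "step_arm", "body": {
  "motion": [
    [0,0,0.15,0,0,0],
    [0,0,0,0,0,0],
    [0,0,0,0,0,0]
  ]
}}

```text
time_s: 28.15
ee_pos: [0.5441, 0.0174, 0.0686]
eef_rot: [[-0.99, -0.144, 0.001], [-0.144, 0.99, 0.0], [-0.001, 0.0, -1.0]]
wrist_force: [0.9, 0.0, -0.1]
grip_width: 0.0125
```

{"method": "step_arm", "body": {
  "motion": [
    [0,0,0.1,0,0,0],
    [0,0,0,0,0,0],
    [0,0,0,0,0,0]
  ]
}}

```text
time_s: 28.4
ee_pos: [0.5437, 0.0175, 0.0672]
eef_rot: [[-0.99, -0.144, -0.0], [-0.144, 0.99, 0.0], [0.0, 0.0, -1.0]]
wrist_force: [0.7, -0.6, -3.2]
grip_width: 0.0125
```

{"method": "step_arm", "body": {
  "motion": [
    [0,0,0.08,0,0,0],
    [0,0,0,0,0,0],
    [0,0,0,0,0,0]
  ]
}}

```text
time_s: 28.65
ee_pos: [0.5438, 0.0174, 0.0668]
eef_rot: [[-0.99, -0.144, 0.0], [-0.144, 0.99, 0.0], [-0.0, 0.0, -1.0]]
wrist_force: [-0.7, -0.2, -2.5]
grip_width: 0.012
```

{"method": "step_arm", "body": {
  "motion": [
    [0,0,0.08,0,0,0],
    [0,0,0,0,0,0],
    [0,0,0,0,0,0]
  ]
}}

```text
time_s: 28.9
ee_pos: [0.5439, 0.0174, 0.0668]
eef_rot: [[-0.99, -0.144, 0.0], [-0.144, 0.99, 0.0], [-0.0, 0.0, -1.0]]
wrist_force: [-4.2, 0.5, 5.7]
grip_width: 0.0127
```

The plate has met the deck (z stalls at 0.0668, force rising). A slightly firmer press, then release and check.

{"method": "step_arm", "body": {
  "motion": [
    [0,0,0.08,0,0,0],
    [0,0,0,0,0,0],
    [0,0,0,0,0,0]
  ]
}}

```text
time_s: 29.15
ee_pos: [0.5439, 0.0174, 0.0667]
eef_rot: [[-0.99, -0.144, 0.0], [-0.144, 0.99, 0.0], [-0.0, 0.0, -1.0]]
wrist_force: [-6.5, -0.1, 11.0]
grip_width: 0.0123
```

{"method": "step_arm", "body": {
  "motion": [
    [0,0,-0.15,0,0,0],
    [0,0,-0.15,0,0,0],
    [0,0,0,0,0,0],
    [0,0,0,0,0,0]
  ]
}}

```text
time_s: 29.48
ee_pos: [0.544, 0.0174, 0.0678]
eef_rot: [[-0.99, -0.144, 0.0], [-0.144, 0.99, 0.0], [-0.0, 0.0, -1.0]]
wrist_force: [0.7, 0.8, -5.5]
grip_width: 0.0121
```

The upward tug stopped after 1.1 mm with extra pull-back force, as a latched lid should. Lower it, let go, retreat and look.

{"method": "step_arm", "body": {
  "motion": [
    [0,0,0.12,0,0,0],
    [0,0,0,0,0,0],
    [0,0,0,0,0,0]
  ]
}}

```text
time_s: 29.73
ee_pos: [0.5443, 0.0174, 0.0672]
eef_rot: [[-0.99, -0.144, 0.001], [-0.144, 0.99, 0.0], [-0.001, 0.0, -1.0]]
wrist_force: [1.4, -0.5, -2.6]
grip_width: 0.0129
```

{"method": "step_arm", "body": {
  "motion": [
    [0,0,0,0,0,0],
    [0,0,0,0,0,0],
    [0,0,0,0,0,0],
    [0,0,0,0,0,0]
  ],
  "hand": 0.5
}}

```text
time_s: 30.07
ee_pos: [0.5448, 0.0174, 0.0678]
eef_rot: [[-0.99, -0.144, 0.002], [-0.144, 0.99, 0.0], [-0.002, -0.0, -1.0]]
wrist_force: [-0.2, 0.3, 0.2]
grip_width: 0.0427
```

{"method": "step_arm", "body": {
  "motion": [
    [0,0,-2,0,0,0],
    [0,0,-4,0,0,0],
    [0,0,-4,0,0,0],
    [0,0,-3,0,0,0],
    [2.5,-2.5,0,0,0,0],
    [2.5,-2.5,0,0,0,0],
    [2.5,-2.5,0,0,0,0],
    [0,0,0,0,0,0],
    [0,0,0,0,0,0]
  ]
}}

```text
time_s: 30.82
ee_pos: [0.4801, -0.0687, 0.1976]
eef_rot: [[-0.99, -0.141, 0.002], [-0.141, 0.99, 0.0], [-0.002, -0.0, -1.0]]
wrist_force: [-0.0, 0.3, -0.3]
grip_width: 0.0425
```

```bash
python3 - <<'E'
from wells import *
s=env.read_state();print(s["ee_pos"],s["time_s"],s["wrist_force"])
c,i1=shot("side","s14.png");w,i2=shot("wrist","w14.png")
a=cv2.resize(i1[165:255,285:410,::-1],None,fx=4,fy=4);b=i2[0:360,240:540,::-1]
o=np.zeros((360,800,3),np.uint8);o[:,:500]=a;o[:,500:]=b;cv2.imwrite("pics/c14.png",o)
for x in(-1,1): print("flare",x,proj(c,(*B(x*.0785,0),.077)),"lid corner",[proj(c,(*B(x*.075,.056),.062+d)) for d in(0,.009)])
E
```

```text
[ 0.48013971 -0.06868271  0.19764615] 30.8167 [-0.02841667  0.30975321 -0.25441424]
flare -1 [384.45741229 200.8594488 ] lid corner [array([386.69341304, 224.63315899]), array([387.08816046, 221.24728255])]
flare 1 [308.01003237 203.95943623] lid corner [array([311.22948919, 227.89316796]), array([311.18578054, 224.49784831])]
```

View pics/c14.png

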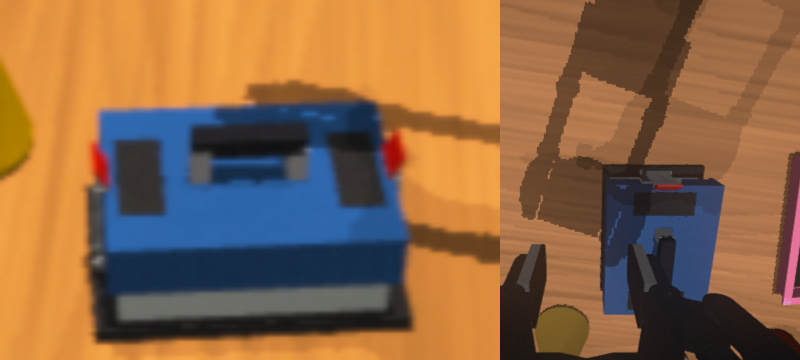

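The lid is flush: side-view front corners at (312,228) and (387,225), against predicted seated rows 227.9 and 224.6. Both red flares show above its ends. A numeric check of the flares against the start, then hand in.

```bash
python3 - <<'E'
from wells import *
for f in("side1","s14"):
    im=cv2.imread(f"pics/{f}.png").astype(int); r=((im[...,2]>130)&(im[...,1]<60)&(im[...,0]<70)).astype(np.uint8); r[:190]=0;r[225:]=0;r[:,:295]=0;r[:,400:]=0
    n,l,st,ce=cv2.connectedComponentsWithStats(r); print(f,[(st[i].tolist(),ce[i].round(1).tolist()) for i in range(1,n) if st[i,4]>4])
for n in("flask","bottle","jar"):
    eyes.get_image("side"); print(n,[(round(r["score"],2),np.round(r["at"],0)) for r in nets.mark_of("side",n)[:1]])
ok=True
s=env.read_state();print(s["time_s"])
E
```

```text
side1 [([381, 199, 5, 9, 32], [382.9, 203.0]), ([308, 202, 4, 9, 17], [309.4, 205.9])]
s14 [([381, 199, 5, 9, 32], [382.9, 203.0]), ([308, 202, 4, 9, 22], [309.6, 206.4])]
flask []
bottle [(0.71, array([247., 248.]))]
jar [(0.67, array([259., 304.]))]
31.2167
```

```bash
python3 - <<'E'
from h import *
for f in("side1","s14"):
    im=cv2.imread(f"pics/{f}.png")[170:212,255:300]; h=cv2.cvtColor(im,cv2.COLOR_BGR2HSV); print(f,np.argwhere((h[...,0]>22)&(h[...,0]<32)&(h[...,1]>150)).mean(0))
print(job.close_job())
E
```

```text
side1 [ 4. 20.]
s14 [ 3.66666667 21.33333333]
the job is handed in; nothing more can be done
None
```

I put one ball in each of the four wells, then set the blue lid on the block and pressed it down until it latched. I handed the job in at about 31 s of simulated time.

- **Balls:** Each was let go at the mouth of its well. The last wrist picture before the lid went on showed all four seated.
- **Lid flat:** I pressed it down in small steps of about 1 mm. The wrist reading peaked at about 9 N as the catches gave way. It then fell to roughly the lid's own weight, and reached 11 N against the deck. In the side picture its front corners lie within a pixel of where a seated lid should be.
- **Catches:** A gentle upward tug stopped after about 1 mm, with 3 N more than the lid's weight. Both red flares are within half a pixel of their starting positions, so I read both catches as snapped over the lid.
- **Bystanders:** The bottle and jar were found where they stood at the start, within a few pixels of detector noise.
    - **Flask:** This check was weak. The detector missed it in the last picture, and my colour check picked up too few pixels to be reliable. The pictures still show it beside the block, and the arm did not go near it.

My last checks did not disagree anywhere else. Earlier, the top and side cameras had differed by about 2 mm on the ball positions, and the block height taken from them was confirmed by contact.

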